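# Load the wire pay-off rail from the spool rack

## Robot

A 6-joint arm with a two-finger parallel gripper is mounted at the origin on a cart in front of the work surface, level with it; the furniture and walls round the work are solid. World frame = base frame: x ahead of the robot, y to its left, z up, the work surface at z = 0. Lengths are in m, angles in rad, forces in N, time in s.
With the tool pointing down it reaches from about 0.375 to 0.975 m from the base axis. Payload 3.8 kg.
Tool frame: the origin (TCP) lies at the very end of the fingers, on their centre line; the grasp point (between the pads) lies 19 mm behind it; z points along the fingers, y is the direction in which the jaws open and shut (so a half turn about z gives the same grasp; the last joint's range is limited). The gripper opens to 85 mm and grips with 20 to 120 N. Pads are 22 mm wide; open, the fingers measure 114 mm over their backs; the gripper's body (76 mm by 85 mm) begins 54 mm behind the grasp point. The pads swing forward as they close: fully open they stand 13 mm farther back than shut.
Start: joints at [1.121, 0.264, 1.604, -0, 1.274, -0.037], TCP at [0.271, 0.618, 0.231] pointing down, gripper open.
Joint ranges: [-2.63, 2.63], [-0.94, 2.18], [0.31, 2.57], [-1.31, 4.45], [0, 2.66], [-2.55, 2.55]. Speed limits (rad/s): [2.57, 2.57, 3.14, 3.14, 3.14, 3.14].

## Interface

Orientations are given as a rotation vector (axis times angle).
In Python, from workcell import bot, read_camera, finish_job gives the robot as it stands. The module is installed in compiled form; this text tells all that it offers.
- The arm moves only by the tool servo_tool, never from a script. Its argument "targets" is text: rows parted by semicolons, each of 7 numbers parted by spaces: the turn, a rotation vector about the tool's x, y, z in rad, then the shift along the tool's x, y, z in mm, then the finger opening in mm, from 0 to 85.4. In form: wx wy wz x y z gripper; .... A call has 1 to 8 rows; each row shifts and turns the pose as measured when the row begins, along the tool's axes as they then stand; what a row does not reach is not made up. A row lasts 1/12 s, in which the tool goes at most 41.7 mm and 7.16 degrees, less where a joint would pass 70% of its speed; a pose out of reach is approached as far as the arm can. A call is refused whole if a number of a shift passes 41.7 or a number of a turn 0.125, either way. A call with a gripper value outside its range is refused whole. The fingers move at their own pace and stop on an object; "newtons" is the grip in N (left out, the last holds). Time passes only in rows, so rows that do not move let the fingers close. It gives the time, the measured TCP pose, the force and the opening at its end, in the units of the state.
- bot.read_state(): the state, without advancing time (a new reading comes with each control period).
- read_camera(name): name is "scene" or "top" or "wrist"; returns a dict with "image" (400x640x3 uint8, red, green, blue), "mtx" (3x3 intrinsics, pixels), "k1" (the pictures are not rectified: a ray, as slopes to the right and down, at radius r is drawn at 1 + k1 r^2 times it, then the intrinsics apply), "eye" and "orientation" of the camera in the world; the wrist camera has in their place "T_tool_cam" (4x4, takes a point from camera to tool coordinates, whose origin is the TCP and whose axes are the flange's). Camera axes: x right, y up, looking along -z (the intrinsics and any distortion apply to the point x, -y, -z); pixel columns grow to the right and rows downward; lengths in m; the calibration is good to about 2 mm. A picture is of the moment at which its call begins: read the wrist's pose just before it. There is no depth.
- finish_job(): hands the job in, once; it reports no verdict.
The state is a dict: "time": time; "q": joint angles; "joint_vel": joint speeds; "joint_torque": joint torques, N m; "tool_pos": TCP position; "tcp_rot": TCP orientation; "wrist_force": force on the tool from outside, world axes, zero at the start; "torque": the same for the moment, N m; "width": opening from 0.0 (shut) to 1.0 (fully open).
Only numpy, scipy, OpenCV 4.12 (cv2) and the standard library are available. Lean on these libraries where they do the work, as an engineer would, in place of code of your own. Each camera call takes 0.05 s, during which the arm holds its last target.

## Task

Set up the wire pay-off rail for the next lead: take the four wire spools off the dowels of the plywood storage rack, one after another, and put each one over the spindle whose turntable has the colour of its wire, upright and right down on the turntable, so that the spools stand in the colour order of the rail. Leave the red-handled side cutter and the yellow-handled screwdriver where they lie.

Things in the scene. Friction and masses are not known exactly. Their poses are not given: they have to be found in the camera images.
- spool_yellow (a point): yellow wire spool: white flanges 56 mm wide, yellow winding and top label ring, 50 mm high, upright, 0.16 kg, 20 mm bore right through. Point: its centre, 25 mm above its underside; z is the bore axis. Starts over a 10 mm dowel of the plywood rack (row of dowels 64 mm apart: 8 mm between spools, so grip across the row); the dowel ends 17 mm above the spool. Grip round it at any height
- spool_black (a point): black wire spool: white flanges 56 mm wide, black winding and top label ring, 50 mm high, upright, 0.16 kg, 20 mm bore right through. Point: its centre, 25 mm above its underside; z is the bore axis. Starts over a 10 mm dowel of the plywood rack (row of dowels 64 mm apart: 8 mm between spools, so grip across the row); the dowel ends 17 mm above the spool. Grip round it at any height
- spool_red (a point): red wire spool: white flanges 56 mm wide, red winding and top label ring, 50 mm high, upright, 0.16 kg, 20 mm bore right through. Point: its centre, 25 mm above its underside; z is the bore axis. Starts over a 10 mm dowel of the plywood rack (row of dowels 64 mm apart: 8 mm between spools, so grip across the row); the dowel ends 17 mm above the spool. Grip round it at any height
- spool_blue (a point): blue wire spool: white flanges 56 mm wide, blue winding and top label ring, 50 mm high, upright, 0.16 kg, 20 mm bore right through. Point: its centre, 25 mm above its underside; z is the bore axis. Starts over a 10 mm dowel of the plywood rack (row of dowels 64 mm apart: 8 mm between spools, so grip across the row); the dowel ends 17 mm above the spool. Grip round it at any height
- seat_yellow (a point): pay-off station with yellow turntable (disc 52 mm wide, 6 mm thick, spins freely) on the fixed aluminium rail. Point: centre of the disc's top, where the spool's underside rests; x points across the rail to its back, y along the row (stations 64 mm apart). A fixed 8 mm spindle with a rounded nose rises 70 mm above the point. The strip of wire eyes 82 mm in front is no higher than the disc
- seat_black (a point): pay-off station with black turntable (disc 52 mm wide, 6 mm thick, spins freely) on the fixed aluminium rail. Point: centre of the disc's top, where the spool's underside rests; x points across the rail to its back, y along the row (stations 64 mm apart). A fixed 8 mm spindle with a rounded nose rises 70 mm above the point. The strip of wire eyes 82 mm in front is no higher than the disc
- seat_red (a point): pay-off station with red turntable (disc 52 mm wide, 6 mm thick, spins freely) on the fixed aluminium rail. Point: centre of the disc's top, where the spool's underside rests; x points across the rail to its back, y along the row (stations 64 mm apart). A fixed 8 mm spindle with a rounded nose rises 70 mm above the point. The strip of wire eyes 82 mm in front is no higher than the disc
- seat_blue (a point): pay-off station with blue turntable (disc 52 mm wide, 6 mm thick, spins freely) on the fixed aluminium rail. Point: centre of the disc's top, where the spool's underside rests; x points across the rail to its back, y along the row (stations 64 mm apart). A fixed 8 mm spindle with a rounded nose rises 70 mm above the point. The strip of wire eyes 82 mm in front is no higher than the disc
- cutter_mid (a point): side cutter with red handles, 152 x 55 x 12 mm, lying loose on the bench behind the racks; the point is its middle, 6 mm up. Bystander, to be left where it lies
- driver_mid (a point): small screwdriver with a yellow handle, 183 mm long, 24 mm thick, lying loose on the bench behind the racks; the point is its middle. Bystander, to be left where it lies
Not all that is in view belongs to the job. Leave any turquoise look-alike of the part that bears spool_red alone.

How it is judged:
By the outcome, as a careful person would: the job done as asked, in the order asked, and still so for the second after the job is handed in, with the robot touching nothing.
It also fails if it takes over 93 s, if anything falls off the work surface, if the arm or the gripper's body presses on something with over 40 N, if the wrist force passes 120 N, or if a joint passes its speed limit or range.

## Working session

There is one attempt and no reset: what is moved stays moved. The work goes in short steps, Python scripts to look and compute and a tool call to move; the robot and the scene stay as the last step left them, time stands still between calls to the robot, and variables do not carry over. Pictures are saved under pics/ and viewed, and the job is handed in when it is done.

Besides the shell and the picture viewer there is one more tool, called after "Emit:" as name(argument=value, ...) on one line, values as JSON. servo_tool: Moves the arm, as the interface text tells. Its arguments: {"type":"object","properties":{"targets":{"type":"string"},"newtons":{"type":"number"}},"required":["targets"]}

```bash
mkdir -p pics; cat > h.py <<'E'
import numpy as np, cv2
from scipy.spatial.transform import Rotation as R
from workcell import bot, read_camera
def save(n,im,s=1): cv2.imwrite(f'pics/{n}.png',cv2.cvtColor(cv2.resize(im,None,fx=s,fy=s),cv2.COLOR_RGB2BGR))
E
python3 - <<'E'
from h import *
s=bot.read_state(); print({k:np.round(v,3).tolist() for k,v in s.items()})
for n in ['scene','top','wrist']:
    c=read_camera(n); save(n+'0',c['image'],1.25)
    print(n,{k:np.round(v,4).tolist() for k,v in c.items() if k!='image'})
    np.savez(n+'0.npz',**c)
E
```

```text
{'time': 0.0, 'q': [1.121, 0.265, 1.605, 0.0, 1.274, -0.037], 'joint_vel': [-0.001, 0.0, -0.002, 0.0, -0.002, 0.0], 'joint_torque': [0.0, -51.508, -36.732, 0.0, 0.013, -0.0], 'tool_pos': [0.27, 0.618, 0.23], 'tcp_rot': [-0.644, -3.074, 0.003], 'wrist_force': [0.439, 0.091, -0.914], 'torque': [0.016, -0.024, -0.01], 'width': 0.991}
scene {'mtx': [[482.3285, 0.0, 321.0336], [0.0, 482.3285, 206.4742], [0.0, 0.0, 1.0]], 'k1': -0.1517, 'eye': [-0.534, -0.629, 0.6281], 'orientation': [1.0333, -0.6356, -0.9489]}
top {'mtx': [[363.3037, 0.0, 319.4663], [0.0, 363.3037, 198.1308], [0.0, 0.0, 1.0]], 'k1': -0.0732, 'eye': [0.5158, -0.0205, 0.9744], 'orientation': [0.0409, -0.0409, -1.5508]}
wrist {'mtx': [[351.2824, 0.0, 320.5085], [0.0, 351.2824, 198.2775], [0.0, 0.0, 1.0]], 'k1': 0.0076, 'T_tool_cam': [[0.0003, 0.9574, 0.2887, 0.0748], [1.0, -0.0002, -0.0003, 0.0004], [-0.0002, 0.2887, -0.9574, -0.1428], [0.0, 0.0, 0.0, 1.0]]}
```

View pics/scene0.png

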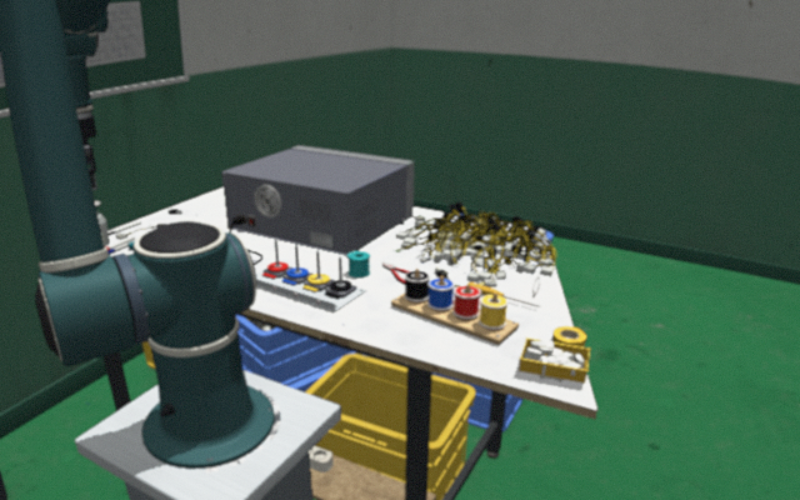

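View pics/top0.png

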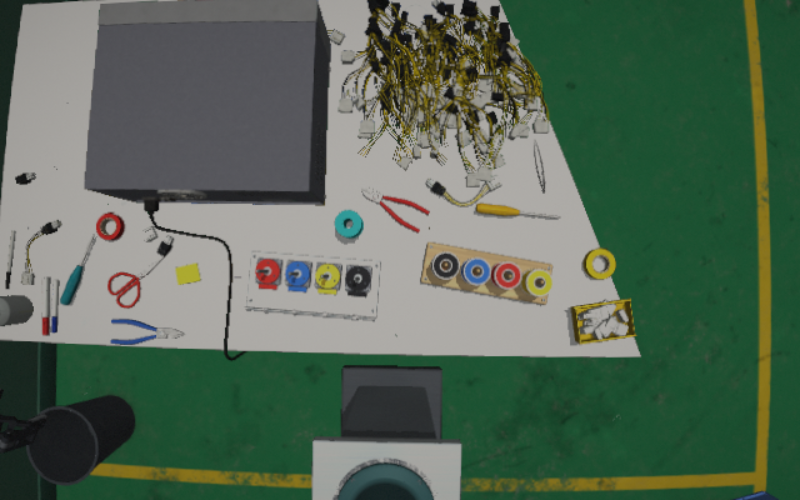

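View pics/wrist0.png

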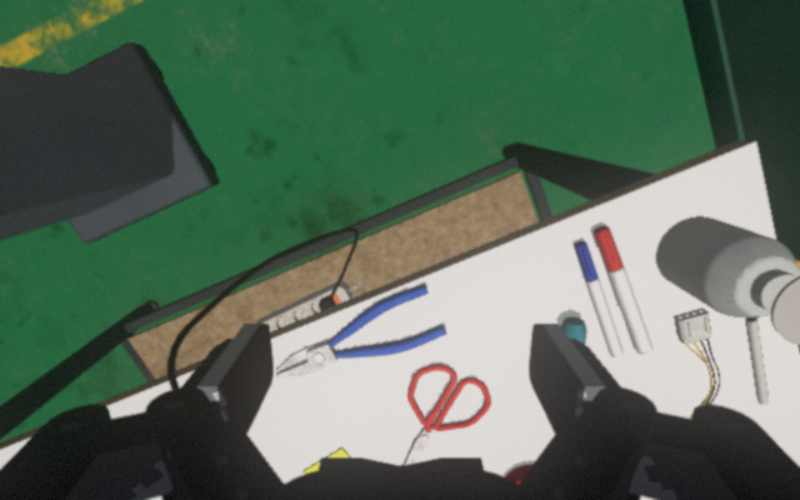

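Seen in the 1.25x pictures:
- **Top view, rack:** black (446,265), blue (477,271), red (508,275) and yellow (539,283).
- **Top view, rail stations:** red (268,273), blue (298,275), yellow (327,278) and black (358,280).
- **Candidates for spool_red:** the red-ringed spool on the rack at (508,275), the loose turquoise spool at (348,224), and the red tape roll at (109,226). The one on the rack fits, being red and on a dowel. I leave the turquoise one alone.

Next are enlarged crops to confirm this.

```bash
python3 - <<'E'
from h import *
t=np.load('top0.npz')['image']; s=np.load('scene0.npz')['image']
a=cv2.resize(t[160:270,180:460],None,fx=2.85,fy=2.85,interpolation=cv2.INTER_CUBIC)
b=cv2.resize(s[180:280,190:430],None,fx=2.85,fy=2.85,interpolation=cv2.INTER_CUBIC)
b=cv2.copyMakeBorder(b,0,0,0,a.shape[1]-b.shape[1],cv2.BORDER_CONSTANT)
save('crop0',np.vstack([a,b]))
E
```

```text
(no output)
```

View pics/crop0.png

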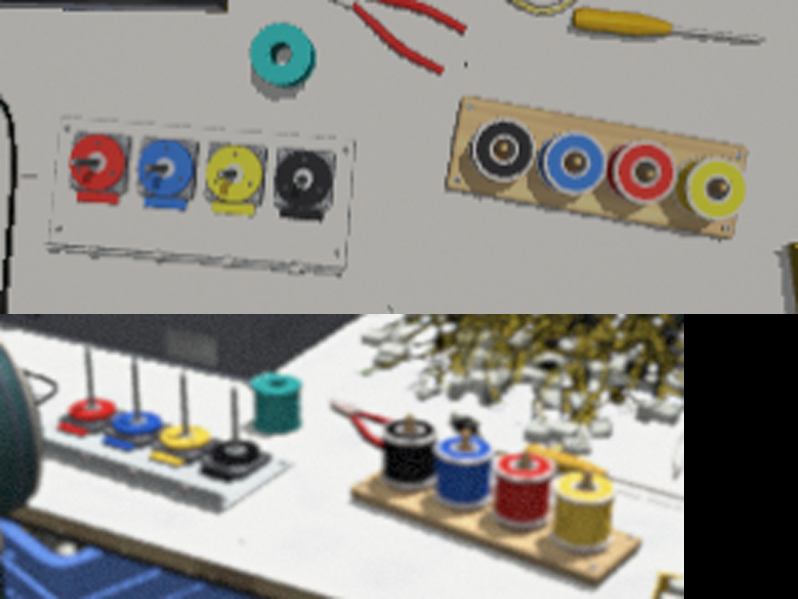

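The crops confirm it: the red spool stands on the rack at crop (645,172), and the turquoise one stands loose at (282,55). I'll triangulate from the two fixed views for rough positions.

```bash
cat >> h.py <<'E'
def rays(c,uv,Rw,eye):
    uv=np.atleast_2d(np.float64(uv)); K=c['mtx']
    d=cv2.undistortPoints(uv.reshape(-1,1,2),K,np.array([float(c['k1']),0,0,0]),None,None,None).reshape(-1,2) if False else cv2.undistortPointsIter(uv.reshape(-1,1,2),K,np.array([float(c['k1']),0,0,0]),None,None,(3,100,1e-10)).reshape(-1,2)
    v=np.c_[d[:,0],-d[:,1],-np.ones(len(d))]@Rw.T
    return eye,v/np.linalg.norm(v,axis=1,keepdims=True)
def tri(e1,v1,e2,v2):
    out=[]
    for a,b in zip(v1,v2):
        s,t=np.linalg.lstsq(np.c_[a,-b],e2-e1,rcond=None)[0]
        p,q=e1+s*a,e2+t*b; out.append([*((p+q)/2),np.linalg.norm(p-q)])
    return np.array(out)
def onz(e,v,z): return e+v*((z-e[2])/v[:,2])[:,None]
def fixed(c,uv): return rays(c,uv,R.from_rotvec(c['orientation']).as_matrix(),c['eye'])
def wristpose(c,s):
    T=np.eye(4);T[:3,:3]=R.from_rotvec(s['tcp_rot']).as_matrix();T[:3,3]=s['tool_pos']
    W=T@c['T_tool_cam']; return W[:3,:3],W[:3,3]
E
python3 - <<'E'
from h import *
t=np.load('top0.npz'); s=np.load('scene0.npz')
ut=np.array([(503,150),(573,162),(645,172),(716,187),(98,163),(167,168),(236,174),(303,179)])/2.85+[180,160]-.5*(1-1/2.85)
us=np.array([(410,117),(463,133),(524,146),(585,167),(92,95),(137,108),(185,122),(236,137)])/2.85+[190,180]-.5*(1-1/2.85)
P=tri(*fixed(t,ut),*fixed(s,us))
print(np.round(P*1000,1))
for a in (P[:4],P[4:]):
    d=a[-1,:2]-a[0,:2]; print(np.linalg.norm(d)/3,np.degrees(np.arctan2(d[1],d[0])))
E
```

```text
[[ 5.297e+02 -1.123e+02  7.280e+01  1.100e+00]
 [ 5.201e+02 -1.727e+02  7.440e+01  3.000e-01]
 [ 5.129e+02 -2.354e+02  7.900e+01  1.200e+00]
 [ 5.009e+02 -2.980e+02  7.870e+01  1.300e+00]
 [ 5.105e+02  2.572e+02  2.150e+01  7.000e-01]
 [ 5.069e+02  1.932e+02  2.200e+01  2.200e+00]
 [ 5.028e+02  1.290e+02  2.250e+01  2.000e+00]
 [ 5.001e+02  6.630e+01  2.170e+01  3.000e-01]]
0.06266460189038799 -98.81901595822745
0.06371330108973224 -93.12284567724059
```

Rough result: spool tops at about 0.075 m, discs at about 0.022 m, and 64 mm pitches that match the text. Next is a planner that works out the rows from the current pose. The first stop is above the rail, with the jaws across the row.

```bash
cat >> h.py <<'E'
def plan(pos,yaw_y,g,step=40,ang=.12,n=None,show=True):
    """target TCP pos (m), tool y heading (deg), tool down; prints rows"""
    s=bot.read_state(); M=R.from_rotvec(s['tcp_rot']).as_matrix(); p=s['tool_pos']*1.0
    y=np.array([np.cos(np.radians(yaw_y)),np.sin(np.radians(yaw_y)),0]); z=np.array([0,0,-1.]); T=np.c_[np.cross(y,z),y,z]
    w=R.from_matrix(M.T@T).as_rotvec()
    k=n or int(max(1,np.ceil(np.linalg.norm(np.array(pos)-p)*1000/step),np.ceil(np.linalg.norm(w)/ang)))
    rows=[]
    for i in range(k):
        w=R.from_matrix(M.T@T).as_rotvec(); d=M.T@(np.array(pos)-p)*1000
        a=np.round(w/(k-i),3); b=np.round(d/(k-i),1 if np.linalg.norm(d)<12 else 0)
        rows.append(' '.join(f'{v:g}' for v in [*a,*b,g])); p=p+M@b/1000; M=M@R.from_rotvec(a).as_matrix()
    print('t',round(s['time'],2),'F',np.round(s['wrist_force'],1),'w',round(s['width'],3),'pos',np.round(s['tool_pos']*1000,1),'rv',np.round(s['tcp_rot'],3))
    for i in range(0,k,8): print('; '.join(rows[i:i+8]))
E
python3 -c "
from h import *
plan([.505,.18,.26],-3,85)"
```

```text
t 0.15 F [ 0.   0.6 -0.2] w 1.002 pos [270.5 617.8 230.2] rv [-6.440e-01 -3.075e+00  3.000e-03]
-0 0 0.093 -30 -24 -2 85; -0 0 0.093 -32 -21 -2 85; -0 0 0.093 -34 -18 -2 85; -0 0 0.093 -35 -14 -2 85; -0 0 0.093 -37 -11 -2 85; -0 0 0.093 -37 -8 -2 85; -0 0 0.093 -38 -4 -2 85; -0 0 0.093 -38 -0 -3 85
-0 0 0.093 -38 3 -2 85; -0 0 0.093 -38 7 -3 85; -0 0.001 0.093 -37 10 -2 85; -0 0 0.094 -36 13 -3 85; -0.001 0.001 0.093 -34 16 -2 85
```

Emit:
servo_tool(targets="0 0 0.093 -30 -24 -2 85; 0 0 0.093 -32 -21 -2 85; 0 0 0.093 -34 -18 -2 85; 0 0 0.093 -35 -14 -2 85; 0 0 0.093 -37 -11 -2 85; 0 0 0.093 -37 -8 -2 85; 0 0 0.093 -38 -4 -2 85; 0 0 0.093 -38 0 -3 85")

```text
time: 0.82
tool_pos: [0.4107, 0.3418, 0.2417]
tcp_rot: [-1.743, -2.61, 0.012]
wrist_force: [0.3, 0.2, 0.6]
width: 0.998
```

```bash
python3 -c "
from h import *
plan([.505,.18,.26],-3,85)"
```

```text
t 0.82 F [0.3 0.2 0.6] w 0.998 pos [410.7 341.8 241.7] rv [-1.743 -2.61   0.012]
-0.001 0.001 0.089 -37 5 -4 85; -0.002 0.001 0.089 -37 8 -4 85; -0.001 0.001 0.089 -36 12 -3 85; -0.002 0 0.089 -34 14 -4 85; -0.001 0.001 0.09 -33 18 -3 85
```

Emit:
servo_tool(targets="0 0 0.09 -37 5 -4 85; -0.001 0 0.09 -37 8 -4 85; -0.001 0 0.09 -36 12 -3 85; -0.001 0 0.09 -34 14 -4 85; -0.001 0 0.09 -33 18 -3 85; 0 0 0 0 0 0 85")

```text
time: 1.32
tool_pos: [0.5074, 0.1637, 0.2603]
tcp_rot: [2.313, 2.118, -0.009]
wrist_force: [-0.1, 0.1, -0.4]
width: 0.998
```

```bash
cat > look.py <<'E'
import sys
from h import *
n=sys.argv[1]; s=bot.read_state(); c=read_camera('wrist'); save(n,c['image'],1.25)
W,e=wristpose(c,s); np.savez(n+'.npz',**c,W=W,e=e)
print(round(s['time'],2),np.round(s['joint_vel'],3),np.round(s['tool_pos'],4),np.round(s['q'],2))
E
python3 look.py w1
```

```text
1.32 [ 0.03  -0.013  0.023  0.08   0.015 -0.013] [0.5074 0.1637 0.2603] [ 0.27 -0.02  1.87 -0.01  1.3   0.36]
```

View pics/w1.png

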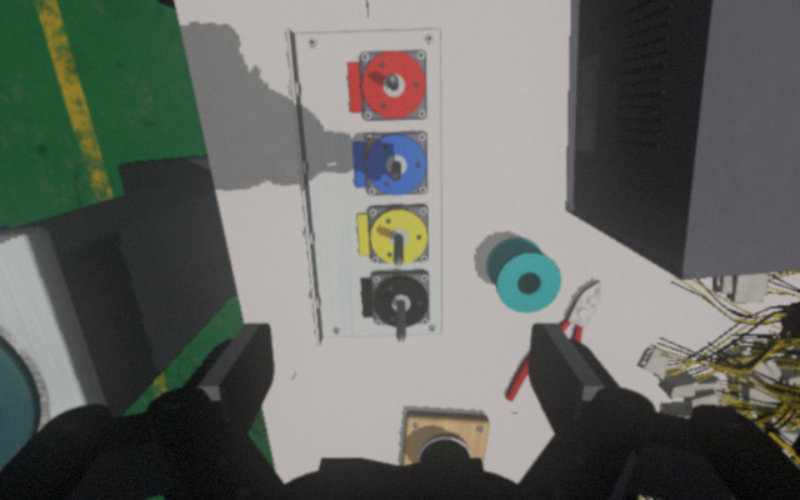

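The wrist view (1.25x) shows the discs in a column at red (394,86), blue (397,163), yellow (400,236) and black (402,299). The turquoise spool is off to the side at (528,282). I'll take a second view 55 mm further on for height, then one over the rack.

Emit:
servo_tool(targets="0 0 0 -28 0 0 85; 0 0 0 -27 0 0 85; 0 0 0 0 0 0 85")

```text
time: 1.62
tool_pos: [0.5004, 0.1112, 0.2589]
tcp_rot: [-2.309, -2.129, 0.01]
wrist_force: [0.4, 0.0, 0.7]
width: 0.998
```

```bash
python3 look.py w2; python3 -c "
from h import *
plan([.525,-.17,.26],-8.8,85)"
```

```text
1.62 [ 0.048  0.014 -0.005  0.055 -0.013  0.033] [0.5004 0.1112 0.2589] [ 0.17 -0.06  1.91 -0.    1.3   0.25]
t 1.67 F [-0.1 -0.4  0.4] w 0.992 pos [500.5 112.9 258.9] rv [-2.309 -2.128  0.008]
-0.001 0 0.009 -35 6 -0 85; -0.001 0 0.009 -35 6 -0 85; -0 0 0.009 -35 7 -0 85; -0.001 0.001 0.009 -35 7 -0 85; -0 0 0.009 -35 7 -0 85; -0.001 0.001 0.009 -35 7 -0 85; -0 0 0.009 -34 8 -0 85; -0.001 0.001 0.009 -34 8 -1 85
```

View pics/w2.png

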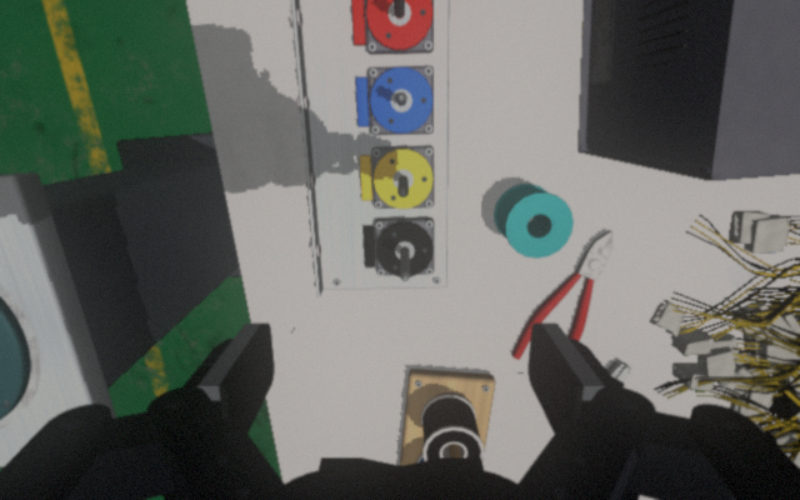

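The discs have moved up in this view: red (400,12), blue (401,99), yellow (402,179) and black (405,250). The rack is coming into view at the bottom.

Emit:
servo_tool(targets="0 0 0.009 -35 6 0 85; 0 0 0.009 -35 6 0 85; 0 0 0.009 -35 7 0 85; 0 0 0.009 -35 7 0 85; 0 0 0.009 -35 7 0 85; 0 0 0.009 -34 7 0 85; 0 0 0.009 -34 8 0 85; 0 0 0.009 -34 8 0 85")

```text
time: 2.33
tool_pos: [0.5289, -0.1578, 0.256]
tcp_rot: [-2.351, -2.068, -0.004]
wrist_force: [-0.1, 0.0, 0.3]
width: 0.997
```

Emit:
servo_tool(targets="0 0 0 0 0 0 85; 0 0 0 0 0 0 85")

```text
time: 2.5
tool_pos: [0.5302, -0.1611, 0.255]
tcp_rot: [-2.355, -2.064, -0.003]
wrist_force: [0.2, -0.1, -0.4]
width: 0.997
```

```bash
python3 look.py w3
```

```text
2.5 [-0.022  0.025 -0.017 -0.025 -0.017 -0.011] [ 0.5302 -0.1611  0.255 ] [-0.34  0.03  1.83  0.01  1.29 -0.21]
```

Emit:
servo_tool(targets="0 0 0 -25 0 0 85; 0 0 0 -25 0 0 85; 0 0 0 0 0 0 85; 0 0 0 0 0 0 85")

```text
time: 2.88
tool_pos: [0.5254, -0.2033, 0.2537]
tcp_rot: [-2.341, -2.076, -0.006]
wrist_force: [0.3, 0.6, 0.1]
width: 0.997
```

```bash
python3 look.py w4
```

```text
2.88 [ 0.009  0.004 -0.    -0.017 -0.005 -0.006] [ 0.5254 -0.2033  0.2537] [-0.42  0.05  1.81  0.01  1.29 -0.3 ]
```

View pics/w3.png

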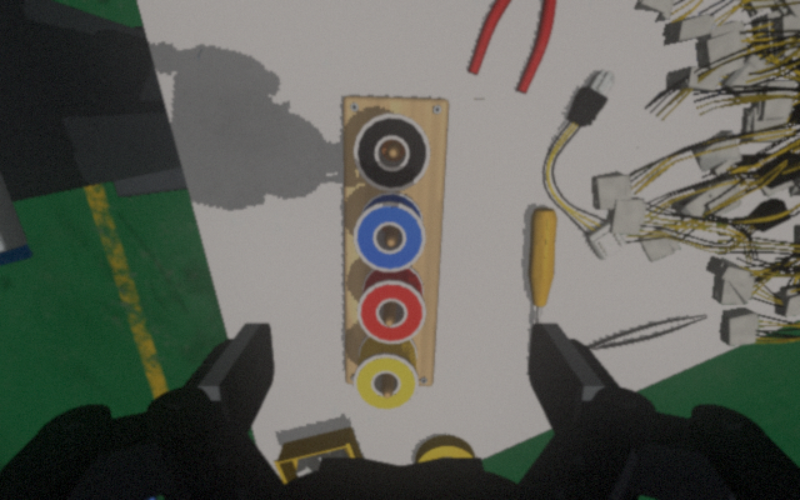

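View pics/w4.png

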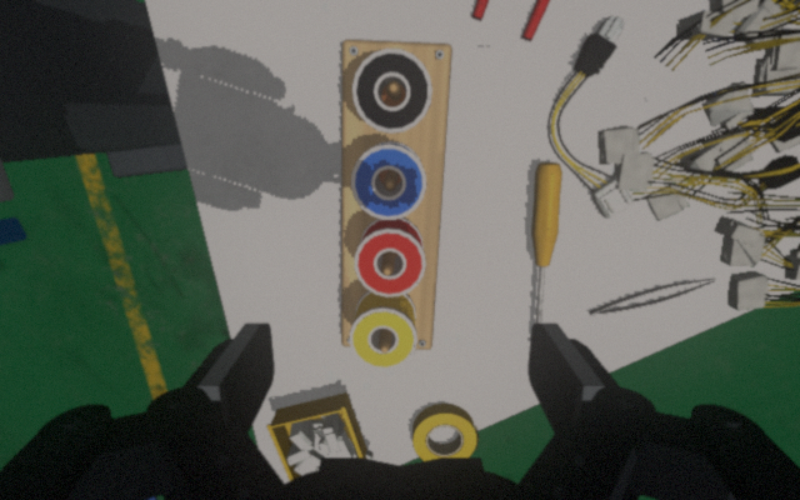

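w3 and w4 show the four spools on the rack at (391,152), (390,238), (391,312), (386,382) and then (393,90), (389,182), (389,263), (383,338). The order is black, blue, red, yellow. Next I fit rings and discs from colour masks.

```bash
cat > fit.py <<'E'
from h import *
def mask(im,col):
    h=cv2.cvtColor(im,cv2.COLOR_RGB2HSV); H,S,V=[h[...,i].astype(int) for i in range(3)]
    return {'red':((H<8)|(H>172))&(S>150)&(V>110),'blue':(H>100)&(H<125)&(S>120)&(V>90),'yellow':(H>20)&(H<36)&(S>120)&(V>110),'black':V<75}[col].astype(np.uint8)*255
def ringhole(c,col,uv,r=34,s=4):
    """centre of the hole of a coloured ring near uv and of its outer outline (px)"""
    im=c['image']; x,y=np.int32(uv); x0,y0=max(0,x-r),max(0,y-r)
    cr=cv2.resize(im[y0:y+r,x0:x+r],None,fx=s,fy=s,interpolation=cv2.INTER_CUBIC)
    m=mask(cr,col); cs,h=cv2.findContours(m,cv2.RETR_CCOMP,cv2.CHAIN_APPROX_NONE)
    i=max((i for i in range(len(cs)) if h[0][i][3]<0 and cv2.contourArea(cs[i])>200),key=lambda i:cv2.contourArea(cs[i]))
    f=lambda p:(np.array(p)+.5)/s-.5+[x0,y0]
    eo=cv2.fitEllipse(cv2.convexHull(cs[i])); hs=[q for j,q in enumerate(cs) if h[0][j][3]==i and cv2.contourArea(q)>100]
    eh=cv2.fitEllipse(cv2.convexHull(max(hs,key=cv2.contourArea))) if hs else None
    cv2.ellipse(cr,eo,(0,255,0),1)
    if eh: cv2.ellipse(cr,eh,(255,0,255),1)
    return f(eo[0]),np.array(eo[1])/s,(f(eh[0]) if eh else None),(np.array(eh[1])/s if eh else None),cr
E
python3 - <<'E'
from fit import *
pt={'w3':dict(black=(391,152),blue=(390,238),red=(391,312),yellow=(386,382)),'w4':dict(black=(393,90),blue=(389,182),red=(389,263),yellow=(383,338)),
'w1':dict(red=(394,86),blue=(397,163),yellow=(400,236),black=(402,299)),'w2':dict(red=(400,12),blue=(401,99),yellow=(402,179),black=(405,250))}
rows=[];D={}
for n,d in pt.items():
    c=np.load(n+'.npz'); t=[]
    for k,uv in d.items():
        o,so,hh,sh,cr=ringhole(c,k,np.array(uv)/1.25); D[n,k]=(o,hh); t.append(cv2.resize(cr,(200,150) if 0 else (190,190)))
        print(n,k,np.round(o,1),np.round(so,1),None if hh is None else np.round(hh,1),None if sh is None else np.round(sh,1))
    rows.append(np.hstack(t))
a=np.vstack(rows); save('fits',cv2.resize(a,(600,600)))
for a,b in (('w3','w4'),('w1','w2')):
    ca,cb=np.load(a+'.npz'),np.load(b+'.npz')
    for k in pt[a]:
        for w in (0,1):
            u,v=D[a,k][w],D[b,k][w]
            if u is None or v is None: continue
            P=tri(*rays(ca,u,ca['W'],ca['e']),*rays(cb,v,cb['W'],cb['e']))
            print(a,k,'OH'[w],np.round(P*1000,1)[0],np.round(onz(*[*rays(ca,u,ca['W'],ca['e'])],.074 if a=='w3' else .022)*1000,1),np.round(onz(*[*rays(cb,v,cb['W'],cb['e'])],.074 if a=='w3' else .022)*1000,1))
E
```

```text
w3 black [313.  122.1] [53.2 54.6] [313.2 122. ] [29.9 30.5]
w3 blue [311.2 189.5] [48.2 49.9] [311.2 189.9] [27.9 28.7]
w3 red [312.8 249.7] [43.1 46.9] [312.8 249.9] [26.  27.7]
w3 yellow [308.3 306.3] [39.5 45.4] [308.2 306.5] [22.4 25.7]
w4 black [313.2  72.3] [55.3 58.5] [313.3  72.8] [31.2 33.5]
w4 blue [310.6 145.4] [51.2 52.2] [314.7 147.6] [35.2 42. ]
w4 red [311.5 210.3] [46.3 49. ] [311.5 210.6] [27.6 28.7]
w4 yellow [306.1 271. ] [42.4 47. ] [306.1 271.3] [24.3 26.6]
w1 red [314.4  67.4] [49.1 52.2] [310.  66.] [22.6 32.5]
w1 blue [316.9 131.3] [46.5 47.8] [333.6 131.5] [4.7 5.2]
w1 yellow [318.5 188.8] [43.3 45.3] [334.8 189.4] [4.4 5. ]
w1 black [313.5 238.7] [43.6 57.8] [335.7 241.9] [3.  3.4]
w2 red [319.1   9.4] [52.4 58.7] [310.4  28. ] [5.8 6.6]
w2 blue [320.6  79.7] [49.7 52.2] [320.3  80. ] [20.2 20.9]
w2 yellow [322.  142.6] [46.9 47.1] [322.2 145.3] [18.5 23.7]
w2 black [316.2 197.3] [46.5 60.6] [323.6 200.3] [17.4 17.7]
w3 black O [ 5.279e+02 -1.101e+02  7.750e+01  1.000e-01] [[ 527.8 -110.4   74. ]] [[ 527.9 -109.9   74. ]]
w3 black H [ 528.  -110.3   73.5   
[... 641 characters left out ...]
.089e+02 2.606e+02 2.460e+01 2.000e-01] [[508.8 260.7  22. ]] [[509.  261.1  22. ]]
w1 red H [ 498.1  273.7 -158.6    4.4] [[504.4 262.4  22. ]] [[499.2 245.5  22. ]]
w1 blue O [5.054e+02 1.968e+02 2.300e+01 2.000e-01] [[505.5 196.7  22. ]] [[505.3 196.8  22. ]]
w1 blue H [513.7 197.3  57.9  17.5] [[523.3 194.9  22. ]] [[505.  196.5  22. ]]
w1 yellow O [5.016e+02 1.327e+02 2.160e+01 3.000e-01] [[501.4 132.8  22. ]] [[501.7 132.8  22. ]]
w1 yellow H [510.6 135.1  44.5  17.8] [[519.7 130.6  22. ]] [[501.6 129.8  22. ]]
w1 black O [4.899e+02 7.020e+01 1.640e+01 2.000e-01] [[490.2  72.7  22. ]] [[490.2  71.9  22. ]]
w1 black H [507.3  80.8  58.   16.9] [[515.8  66.4  22. ]] [[498.3  67.7  22. ]]
```

View pics/fits.png

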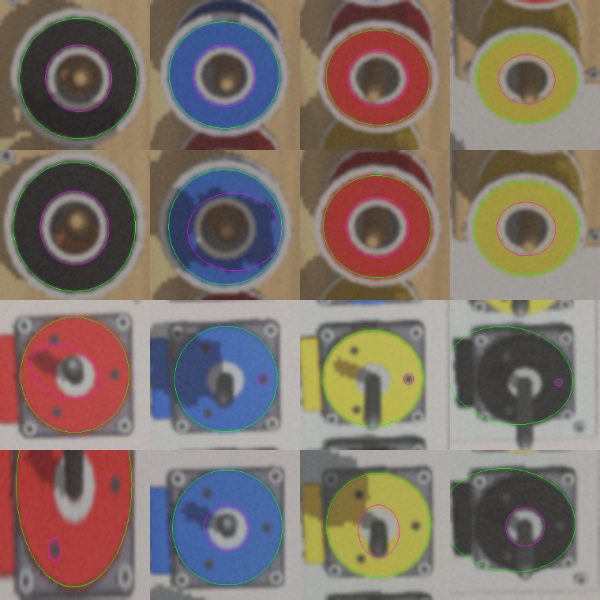

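The fits sit well, apart from two:
- The black disc's outline takes in its front tab, so I use its hub instead: (498.3,67.7). Extending the row gives (498.0,68.7), which agrees.
- The blue hole in w4 is shadowed, so I use its outline.

Measured heights are 0.075 m for the spool tops and about 0.0225 m for the discs. I start with yellow.

```bash
cat > p.py <<'E'
import sys
from h import *
x,y,z,yaw,g=map(float,sys.argv[1:6]); plan([x/1000,y/1000,z/1000],yaw,g,step=float(sys.argv[6]) if len(sys.argv)>6 else 40)
E
python3 p.py 497 -298.7 130 -9 85
```

```text
t 2.93 F [0.2 0.  0.1] w 0.994 pos [ 525.4 -203.2  253.7] rv [-2.34  -2.077 -0.006]
-0.002 -0.003 0.009 -25 -4 31 85; -0.002 -0.003 0.01 -25 -4 31 85; -0.002 -0.003 0.009 -25 -4 30 85; -0.002 -0.002 0.01 -24 -3 31 85
```

Emit:
servo_tool(targets="-0.002 -0.003 0.01 -25 -4 31 85; -0.002 -0.003 0.01 -25 -4 31 85; -0.002 -0.003 0.01 -25 -4 30 85; -0.002 -0.002 0.01 -24 -3 31 85; 0 0 0 0 0 0 85")

```text
time: 3.35
tool_pos: [0.5044, -0.292, 0.1314]
tcp_rot: [2.37, 2.047, 0.014]
wrist_force: [-1.0, 1.2, -0.8]
width: 0.995
```

```bash
python3 p.py 497 -298.7 130 -9 85
```

```text
t 3.35 F [-1.   1.2 -0.8] w 0.995 pos [ 504.4 -292.   131.4] rv [2.37  2.047 0.014]
0.014 -0 0.011 -7.7 -6.4 1.3 85
```

Emit:
servo_tool(targets="0.014 0 0.011 -7.7 -6.4 1.3 85; 0 0 0 0 0 0 85")

```text
time: 3.52
tool_pos: [0.4961, -0.2959, 0.1284]
tcp_rot: [-2.384, -2.037, 0.002]
wrist_force: [0.1, 0.0, 0.4]
width: 0.995
```

```bash
python3 p.py 497 -298.7 70 -9 85 30;python3 look.py w5
```

```text
t 3.52 F [0.1 0.  0.4] w 0.995 pos [ 496.1 -295.9  128.4] rv [-2.384e+00 -2.037e+00  2.000e-03]
-0.003 -0.001 0 -1 1 29 85; -0.002 -0.002 0.001 -2 1 29 85
3.52 [ 0.043 -0.015 -0.01   0.048 -0.004  0.009] [ 0.4961 -0.2959  0.1284] [-0.58  0.17  1.92  0.    1.06 -0.43]
```

View pics/w5.png

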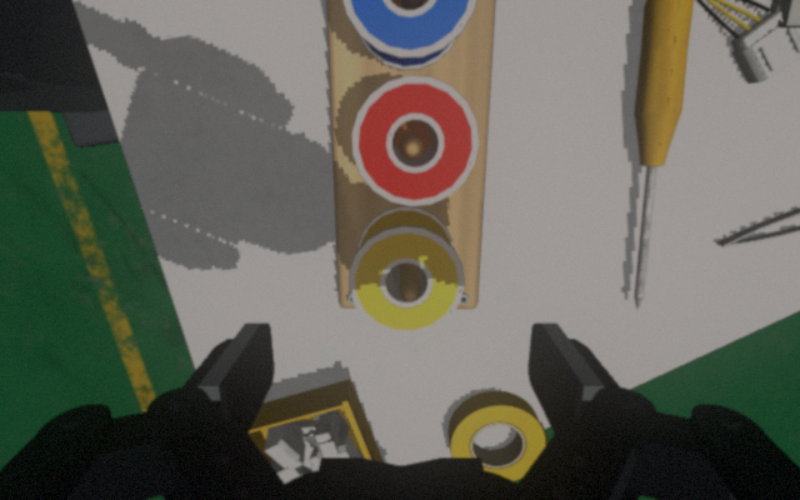

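The yellow spool's hole is at (407,283), centred between the fingers (about 401), and the screwdriver is well clear. Now I go down.

Emit:
servo_tool(targets="-0.003 -0.001 0 -1 1 29 85; 0 0 0 -2 1 29 85; 0 0 0 0 0 25 85; 0 0 0 0 0 0 85")

```text
time: 3.9
tool_pos: [0.5087, -0.2989, 0.0548]
tcp_rot: [2.37, 2.036, 0.014]
wrist_force: [-0.7, 0.6, -0.8]
width: 0.995
```

```bash
python3 p.py 497 -298.7 36 -9 85
```

```text
t 3.9 F [-0.7  0.6 -0.8] w 0.995 pos [ 508.7 -298.9   54.8] rv [2.37  2.036 0.014]
0.019 0.004 0.006 -2 -12 19 85
```

Emit:
servo_tool(targets="0.015 0.003 0.006 -1 -10 0 85; 0 0 0 0 0 0 85")

```text
time: 4.07
tool_pos: [0.5002, -0.2973, 0.0573]
tcp_rot: [2.383, 2.04, 0.003]
wrist_force: [-0.6, -0.3, -0.4]
width: 0.992
```

```bash
python3 p.py 497 -298.7 36 -9 85 10
```

```text
t 4.07 F [-0.6 -0.3 -0.4] w 0.992 pos [ 500.2 -297.3   57.3] rv [2.383 2.04  0.003]
0.002 0.001 0.001 -1 -1 7 85; 0.001 0 0 -0 -1 7 85; 0.002 0.001 0.001 -0.9 -1 7.3 85
```

Emit:
servo_tool(targets="0.002 0.001 0.001 -1 -1.5 7 85; 0.001 0 0 0 -1.5 7 85; 0.002 0.001 0.001 -0.5 -1.5 7 85; 0 0 0 0 0 0 85")

```text
time: 4.4
tool_pos: [0.4998, -0.3003, 0.0422]
tcp_rot: [2.38, 2.034, 0.006]
wrist_force: [-1.2, 0.3, -0.4]
width: 0.994
```

```bash
python3 p.py 497 -298.7 36 -9 85 10
```

```text
t 4.4 F [-1.2  0.3 -0.4] w 0.994 pos [ 499.8 -300.3   42.2] rv [2.38  2.034 0.006]
0.011 0.004 0.001 1.1 -3.1 6.2 85
```

Emit:
servo_tool(targets="0.01 0.004 0.001 1.3 -3.5 7 85; 0 0 0 0 0 0 85; 0 0 0 0 0 0 85")

```text
time: 4.65
tool_pos: [0.4966, -0.2988, 0.0349]
tcp_rot: [2.39, 2.039, 0.0]
wrist_force: [-0.1, -0.3, 1.1]
width: 0.999
```

```bash
python3 p.py 497 -298.7 36 -9 85 10
```

```text
t 4.65 F [-0.1 -0.3  1.1] w 0.999 pos [ 496.6 -298.8   34.9] rv [2.39  2.039 0.   ]
0 0 -0.001 0.2 0.4 -1.1 85
```

In place. Now I close the fingers.

Emit:
servo_tool(targets="0 0 0 0 0 0 45; 0 0 0 0 0 0 45; 0 0 0 0 0 0 45; 0 0 0 0 0 0 45; 0 0 0 0 0 0 45; 0 0 0 0 0 0 45", newtons=40)

```text
time: 5.15
tool_pos: [0.4966, -0.299, 0.035]
tcp_rot: [2.39, 2.038, 0.0]
wrist_force: [0.3, -0.4, -0.6]
width: 0.633
```

```bash
python3 p.py 497 -298.7 130 -9 45 30
```

```text
t 5.15 F [ 0.3 -0.4 -0.6] w 0.633 pos [ 496.6 -299.    35. ] rv [2.39  2.038 0.   ]
0 0 -0 0 0 -24 45; 0 0 -0 0 0 -24 45; 0 0 -0.001 0 0 -24 45; 0 0 -0 0 0 -23 45
```

Width is 0.633, about 54 mm, so it is holding. I lift gently because the dowel leaves only 5 mm of play.

Emit:
servo_tool(targets="0 0 0 0 0 -10 45; 0 0 0 0 0 -12 45; 0 0 0 0 0 -12 45; 0 0 0 0 0 -12 45")

```text
time: 5.48
tool_pos: [0.4946, -0.2975, 0.081]
tcp_rot: [-2.386, -2.035, 0.002]
wrist_force: [-0.6, 0.7, -0.7]
width: 0.635
```

```bash
python3 p.py 497 -298.7 130 -9 45 15
```

```text
t 5.48 F [-0.6  0.7 -0.7] w 0.635 pos [ 494.6 -297.5   81. ] rv [-2.386e+00 -2.035e+00  2.000e-03]
-0.001 -0.001 -0 -0 1 -12 45; -0.001 -0.001 -0 -0 0 -12 45; -0.002 -0 -0.001 -0 1 -12 45; -0.001 -0.001 -0 -1 0 -13 45
```

Emit:
servo_tool(targets="0 0 0 0 1 -13 45; 0 0 0 0 1 -15 45; 0 0 0 0 0 -15 45; 0 0 0 0 0 -10 45; 0 0 0 0 0 0 45")

```text
time: 5.9
tool_pos: [0.4987, -0.2993, 0.1467]
tcp_rot: [2.388, 2.037, 0.001]
wrist_force: [1.3, -0.3, -1.0]
width: 0.639
```

```bash
python3 look.py w6; python3 p.py 501.6 132.7 135 -3.3 45 38
```

```text
5.9 [-0.002 -0.015 -0.     0.    -0.002  0.002] [ 0.4987 -0.2993  0.1467] [-0.58  0.15  1.9  -0.    1.09 -0.42]
t 5.95 F [-0.7 -0.1 -1. ] w 0.638 pos [ 498.6 -299.3  145.9] rv [2.388e+00 2.037e+00 1.000e-03]
0 0 -0.008 36 -5 1 45; 0 0 -0.008 36 -5 1 45; 0 0 -0.008 36 -5 1 45; 0 0 -0.009 36 -5 1 45; 0 0 -0.008 36 -4 1 45; 0 0 -0.009 36 -4 1 45; 0 0 -0.008 36 -4 1 45; 0 0 -0.009 35 -3 1 45
0.001 0 -0.008 36 -3 1 45; 0 0 -0.009 35 -3 0 45; 0.001 0.001 -0.008 36 -2 1 45; 0 0 -0.009 35 -3 0 45
```

View pics/w6.png

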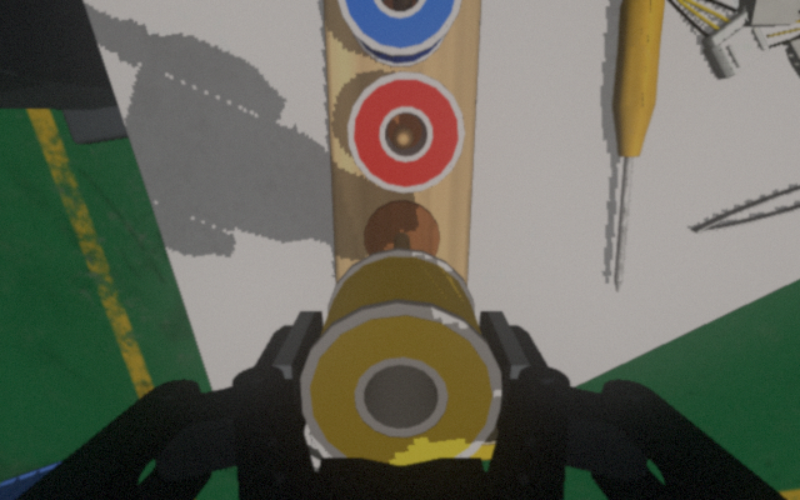

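The yellow spool is held upright, clear of the dowel, with its hole at (401,396). I measure its offset in the tool frame.

```bash
cat > held.py <<'E'
import sys
from h import *
# held hole centre (1.25x px) -> tool coords at plane tool z = zt (mm)
n,u,v=sys.argv[1],float(sys.argv[2]),float(sys.argv[3]); zt=float(sys.argv[4]) if len(sys.argv)>4 else -40
c=np.load(n+'.npz'); T=c['T_tool_cam']; e,r=rays(c,np.array([[u,v]])/1.25-.1,T[:3,:3],T[:3,3])
print('tool xy mm',np.round(onz(e,r,zt/1000)*1000,1))
E
python3 held.py w6 401 396
```

```text
tool xy mm [[  1.2  -1.  -40. ]]
```

Emit:
servo_tool(targets="0 0 -0.008 36 -5 1 45; 0 0 -0.008 36 -5 1 45; 0 0 -0.008 36 -5 1 45; 0 0 -0.009 36 -5 1 45; 0 0 -0.008 36 -4 1 45; 0 0 -0.009 36 -4 1 45; 0 0 -0.008 36 -4 1 45; 0 0 -0.009 35 -3 1 45")

```text
time: 6.62
tool_pos: [0.4982, -0.0068, 0.1334]
tcp_rot: [2.329, 2.103, -0.007]
wrist_force: [0.8, -0.5, -2.3]
width: 0.635
```

```bash
python3 p.py 501.6 132.7 140 -3.3 45 38
```

```text
t 6.62 F [ 0.8 -0.5 -2.3] w 0.635 pos [498.2  -6.8 133.4] rv [ 2.329  2.103 -0.007]
-0 0.001 -0.011 35 -3 -2 45; -0 0.001 -0.011 35 -2 -2 45; -0 0.002 -0.011 35 -2 -2 45; -0.001 0.001 -0.011 34 -2 -1 45
```

Emit:
servo_tool(targets="0 0 -0.011 35 -3 -2 45; 0 0.001 -0.011 35 -2 -2 45; 0 0.001 -0.011 35 -2 -1 45; 0 0.001 -0.011 34 -1 -1 45; 0 0 0 0 0 0 45; 0 0 0 0 0 0 45")

```text
time: 7.12
tool_pos: [0.4952, 0.1456, 0.1339]
tcp_rot: [-2.269, -2.164, 0.012]
wrist_force: [0.9, -0.4, -1.6]
width: 0.64
```

```bash
python3 p.py 502.2 131.7 135 -3.3 45 12; python3 look.py w7
```

```text
t 7.12 F [ 0.9 -0.4 -1.6] w 0.64 pos [495.2 145.6 133.9] rv [-2.269 -2.164  0.012]
-0.005 0.001 0.005 -7 4 -1 45; -0.005 0.001 0.005 -6.5 3.7 -0.1 45
7.12 [ 0.06   0.016 -0.006  0.034 -0.009  0.019] [0.4952 0.1456 0.1339] [0.24 0.05 2.03 0.   1.06 0.28]
```

View pics/w7.png

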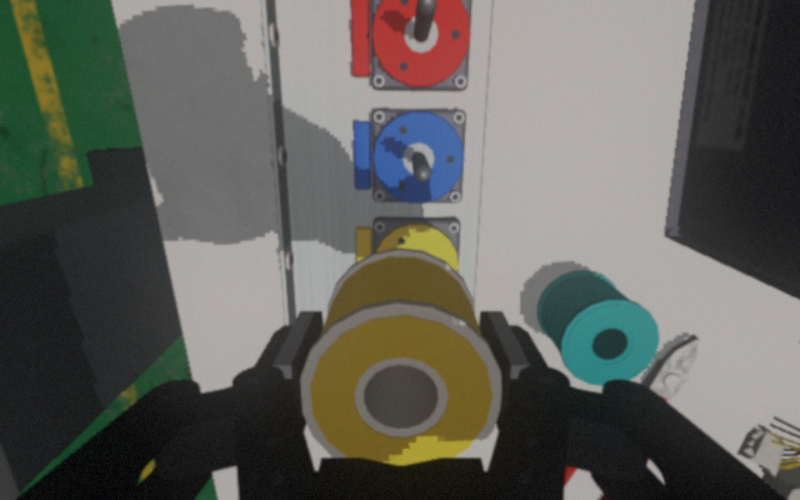

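The spool hides the yellow spindle (disc edge at (418,240)), and the hole has not shifted at (401,396). I correct the position before going down.

Emit:
servo_tool(targets="-0.005 0.001 0.005 -7 4 -1 45; -0.005 0.001 0.005 -6.5 3.7 0 45; 0 0 0 0 0 0 45; 0 0 0 0 0 0 45")

```text
time: 7.5
tool_pos: [0.5018, 0.1263, 0.1334]
tcp_rot: [-2.291, -2.149, 0.002]
wrist_force: [-0.7, 0.0, -1.7]
width: 0.636
```

```bash
python3 p.py 502.2 131.7 125 -3.3 45 12
```

```text
t 7.5 F [-0.7  0.  -1.7] w 0.636 pos [501.8 126.3 133.4] rv [-2.291e+00 -2.149e+00  2.000e-03]
-0.001 0.001 -0.006 5.5 0.1 8.4 45
```

Emit:
servo_tool(targets="0 0 -0.006 5.5 0 8 45; 0 0 0 0 0 8 45; 0 0 0 0 0 8 45; 0 0 0 0 0 0 45; 0 0 0 0 0 0 45")

```text
time: 7.92
tool_pos: [0.5022, 0.1291, 0.1064]
tcp_rot: [-2.29, -2.15, 0.003]
wrist_force: [-0.0, 0.5, -0.9]
width: 0.638
```

```bash
python3 p.py 502.2 131.7 95 -3.3 45 8
```

```text
t 7.92 F [-0.   0.5 -0.9] w 0.638 pos [502.2 129.1 106.4] rv [-2.29  -2.15   0.003]
-0.001 0 -0.003 1.3 -0.1 5.7 45; -0.001 0.001 -0.002 1.3 -0.1 5.7 45
```

Emit:
servo_tool(targets="0 0 -0.003 1.3 0 5 45; 0 0 -0.002 1.3 0 6 45; 0 0 0 0 0 8 45; 0 0 0 0 0 8 45; 0 0 0 0 0 0 45")

```text
time: 8.33
tool_pos: [0.5021, 0.1325, 0.0764]
tcp_rot: [-2.282, -2.157, 0.004]
wrist_force: [-0.4, -0.9, -2.1]
width: 0.636
```

```bash
python3 p.py 502.2 131.7 45 -3.3 45 10
```

```text
t 8.33 F [-0.4 -0.9 -2.1] w 0.636 pos [502.1 132.5  76.4] rv [-2.282 -2.157  0.004]
-0.001 0 0 -0 0 8 45; -0 0 0 -0 0 8 45; -0.001 0 0.001 -0 0 8 45; -0 0.001 0 -0.8 0.2 7.4 45
```

The bore is over the spindle with no side force. I carry on down.

Emit:
servo_tool(targets="0 0 0 0 0 8 45; 0 0 0 0 0 8 45; 0 0 0 0 0 8 45; 0 0 0 0 0 7.5 45; 0 0 0 0 0 0 45; 0 0 0 0 0 0 45")

```text
time: 8.83
tool_pos: [0.5013, 0.1325, 0.0403]
tcp_rot: [-2.281, -2.157, 0.006]
wrist_force: [0.4, 0.2, -1.3]
width: 0.634
```

```bash
python3 p.py 502.2 131.7 33 -3.3 45 5
```

```text
t 8.83 F [ 0.4  0.2 -1.3] w 0.634 pos [501.3 132.5  40.3] rv [-2.281 -2.157  0.006]
-0.002 0.001 0.001 -0.4 0.5 3.6 45; -0.002 0.001 0.001 -0.3 0.5 3.7 45
```

Emit:
servo_tool(targets="-0.002 0 0 -0.4 0.5 3 45; -0.002 0 0 -0.3 0.5 3 45; 0 0 0 0 0 0 45; 0 0 0 0 0 0 45")

```text
time: 9.17
tool_pos: [0.5032, 0.1317, 0.0343]
tcp_rot: [2.281, 2.157, 0.001]
wrist_force: [0.1, -0.9, -1.2]
width: 0.639
```

Emit:
servo_tool(targets="0 0 0 0 0 1.5 45; 0 0 0 0 0 0 45")

```text
time: 9.33
tool_pos: [0.5038, 0.1318, 0.0341]
tcp_rot: [2.281, 2.157, 0.002]
wrist_force: [0.1, -0.6, -1.7]
width: 0.636
```

```bash
python3 p.py 502.2 131.7 32.5 -3.3 45 5
```

```text
t 9.33 F [ 0.1 -0.6 -1.7] w 0.636 pos [503.8 131.8  34.1] rv [2.281e+00 2.157e+00 2.000e-03]
0.003 0.001 0.001 -0.2 -1.6 1.6 45
```

Emit:
servo_tool(targets="0.003 0 0 0 -1 2 45; 0 0 0 0 0 1 45; 0 0 0 0 0 0 45")

```text
time: 9.58
tool_pos: [0.5043, 0.132, 0.0342]
tcp_rot: [2.281, 2.157, 0.002]
wrist_force: [-0.9, -0.0, -2.4]
width: 0.639
```

Emit:
servo_tool(targets="0 0 0 0 0 2 45; 0 0 0 0 0 1 45; 0 0 0 0 0 0 45")

```text
time: 9.83
tool_pos: [0.505, 0.1322, 0.034]
tcp_rot: [2.281, 2.157, 0.002]
wrist_force: [-0.1, -0.5, -1.5]
width: 0.637
```

Small steps aren't taking effect and there is no contact force yet, so I try a slightly bigger one.

Emit:
servo_tool(targets="0 0 0 0 -2 3 45; 0 0 0 0 -1 3 45")

```text
time: 10.0
tool_pos: [0.5054, 0.1326, 0.0332]
tcp_rot: [2.278, 2.155, 0.008]
wrist_force: [-11.4, -5.3, 32.7]
width: 0.634
```

```bash
python3 p.py 502.2 131.7 32.5 -3.3 45 5; python3 look.py w8; python3 -c "
from h import *
for n in ['scene','top']:
    c=read_camera(n); np.savez(n+'1.npz',**c)
t=np.load('top1.npz')['image'];s=np.load('scene1.npz')['image']
save('c1',np.hstack([cv2.resize(s[170:260,180:310],(390,270)),cv2.resize(t[170:260,190:320],(390,270))]))
"
```

```text
t 10.0 F [-11.4  -5.3  32.7] w 0.634 pos [505.4 132.6  33.2] rv [2.278 2.155 0.008]
0.008 0 0.002 -1 -3.2 0.7 45
10.0 [ 0.003 -0.002  0.004 -0.007 -0.015  0.005] [0.5054 0.1326 0.0332] [ 0.21  0.19  2.1  -0.    0.84  0.27]
```

View pics/c1.png

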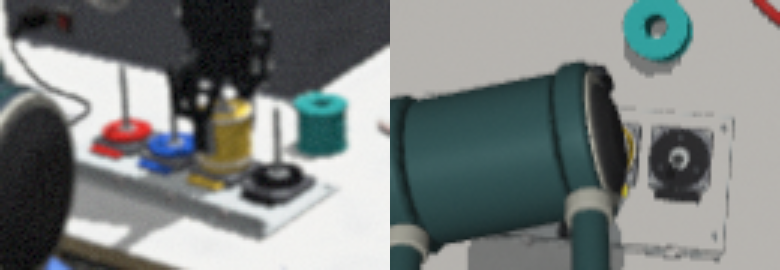

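View pics/w8.png

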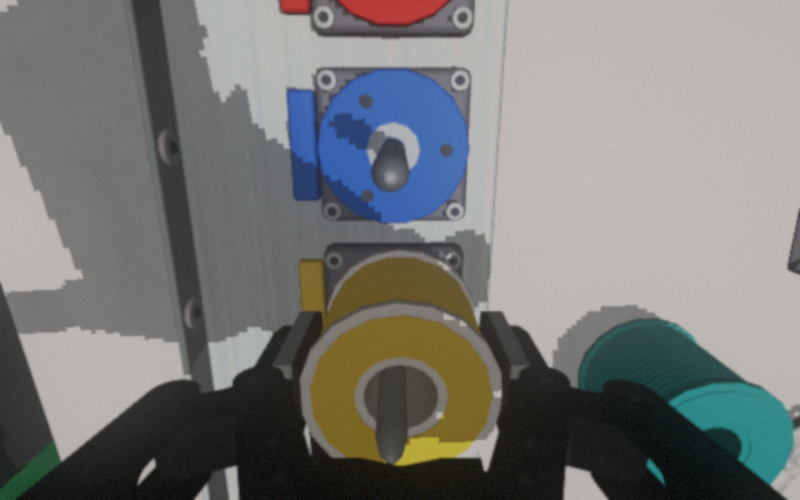

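The wrist force is 33 N upward and the spindle is inside the bore at (392,400), so the spool sits on the turntable. I ease the press off and then open.

Emit:
servo_tool(targets="0 0 0 0 0 -1 45; 0 0 0 0 0 0 85; 0 0 0 0 0 0 85; 0 0 0 0 0 0 85; 0 0 0 0 0 0 85; 0 0 0 0 0 0 85")

```text
time: 10.65
tool_pos: [0.507, 0.1329, 0.035]
tcp_rot: [2.276, 2.154, 0.014]
wrist_force: [-0.1, 0.0, 0.1]
width: 0.996
```

```bash
python3 p.py 502.2 131.7 130 -3.3 85 20
```

```text
t 10.65 F [-0.1  0.   0.1] w 0.996 pos [507.  132.9  35. ] rv [2.276 2.154 0.014]
0.002 -0 0 -0 -1 -19 85; 0.002 -0 0.001 -0 -1 -19 85; 0.003 -0 0 -0 -1 -19 85; 0.002 -0.001 0.001 -1 -0 -19 85; 0.003 -0 0 -0 -1 -19 85
```

Emit:
servo_tool(targets="0.012 0 0.001 0 -3 -6 85; 0 0 0 0 -1 -15 85; 0 0 0 0 0 -22 85; 0 0 0 0 0 -25 85; 0 0 0 0 0 -25 85; 0 0 0 0 0 -10 85")

```text
time: 11.15
tool_pos: [0.4968, 0.1321, 0.1364]
tcp_rot: [-2.275, -2.15, 0.022]
wrist_force: [0.4, 0.0, 0.0]
width: 0.998
```

```bash
python3 look.py w9; python3 p.py 528 -110.4 130 -9 85 38
```

```text
11.15 [-0.001 -0.116 -0.089  0.002  0.234 -0.001] [0.4968 0.1321 0.1364] [0.21 0.05 2.03 0.   1.08 0.26]
t 11.2 F [0.7 0.4 1.5] w 0.996 pos [497.7 132.3 137.4] rv [-2.276 -2.151  0.019]
-0.002 0 0.014 -34 6 1 85; -0.002 0 0.014 -34 7 1 85; -0.002 0.001 0.015 -34 7 1 85; -0.002 0 0.014 -34 8 1 85; -0.003 0.001 0.015 -34 8 1 85; -0.002 0 0.014 -34 9 1 85; -0.003 0.001 0.015 -34 9 1 85
```

View pics/w9.png

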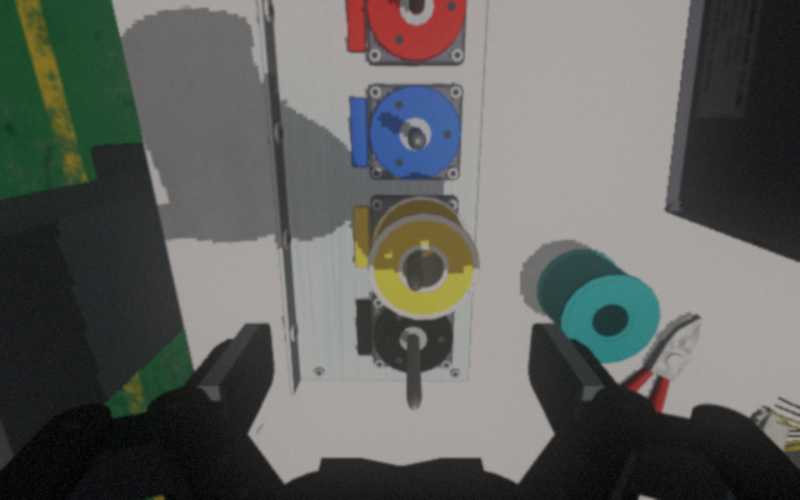

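Yellow is seated over its spindle at (423,267) and the black station is free with its hub at (411,338). Next is the black spool.

Emit:
servo_tool(targets="0 0 0.014 -34 6 0 85; 0 0 0.014 -34 7 0 85; 0 0 0.015 -34 7 0 85; 0 0 0.014 -34 8 0 85; 0 0 0.015 -34 8 0 85; 0 0 0.014 -34 9 0 85; 0 0 0.015 -28 8 0 85; 0 0 0 0 0 0 85")

```text
time: 11.87
tool_pos: [0.5271, -0.1101, 0.1316]
tcp_rot: [-2.375, -2.036, 0.02]
wrist_force: [-0.0, 0.3, -0.2]
width: 0.995
```

```bash
python3 held.py w9 411 338 12; python3 -c "
from h import *
c=np.load('w9.npz');print(onz(*rays(c,np.array([[411,338]])/1.25-.1,c['W'],c['e']),.0225))"; python3 p.py 528 -110.4 110 -9 85 15
```

```text
tool xy mm [[-9.2  3.  12. ]]
[[0.49682694 0.06754083 0.0225    ]]
t 11.87 F [-0.   0.3 -0.2] w 0.995 pos [ 527.1 -110.1  131.6] rv [-2.375 -2.036  0.02 ]
-0.009 0.001 0.002 -0 1 11 85; -0.01 0 0.002 -0.2 0.2 10.6 85
```

Emit:
servo_tool(targets="-0.009 0 0.002 0 1 11 85; -0.01 0 0.002 0 0 14 85; 0 0 0 0 -1 16 85; 0 0 0 0 -1 16 85; 0 0 0 0 -1 10 85; 0 0 0 0 0 0 85; 0 0 0 0 0 0 85")

```text
time: 12.45
tool_pos: [0.5204, -0.1101, 0.0553]
tcp_rot: [-2.39, -2.027, 0.007]
wrist_force: [-0.1, -0.0, 0.0]
width: 0.997
```

```bash
python3 p.py 528 -110.4 36 -9 85 12
```

```text
t 12.45 F [-0.1 -0.   0. ] w 0.997 pos [ 520.4 -110.1   55.3] rv [-2.39  -2.027  0.007]
-0.004 -0.001 -0.003 0 4 10 85; -0.005 -0 -0.004 0.9 3.7 9.2 85
```

Emit:
servo_tool(targets="-0.004 0 -0.003 0 4 10 85; -0.005 0 -0.004 0.6 4 10 85; 0 0 0 0 0 0 85; 0 0 0 0 0 0 85")

```text
time: 12.78
tool_pos: [0.5306, -0.1103, 0.0346]
tcp_rot: [2.385, 2.041, 0.006]
wrist_force: [0.4, -0.3, 0.2]
width: 0.998
```

```bash
python3 p.py 528 -110.4 36 -9 85 12
```

```text
t 12.78 F [ 0.4 -0.3  0.2] w 0.998 pos [ 530.6 -110.3   34.6] rv [2.385 2.041 0.006]
0.004 -0.001 0.002 -0.5 -2.5 -1.4 85
```

Emit:
servo_tool(targets="0.004 0 0 0 -2.5 -0.5 85; 0 0 0 0 0 0 45; 0 0 0 0 0 0 45; 0 0 0 0 0 0 45; 0 0 0 0 0 0 45; 0 0 0 0 0 0 45; 0 0 0 0 0 0 45", newtons=40)

```text
time: 13.37
tool_pos: [0.5291, -0.1102, 0.0369]
tcp_rot: [2.386, 2.042, 0.003]
wrist_force: [0.2, 0.4, -1.6]
width: 0.637
```

Emit:
servo_tool(targets="0 0 0 0 0 -10 45; 0 0 0 0 0 -12 45; 0 0 0 0 0 -12 45; 0 0 0 0 0 -12 45; 0 0 0 0 1 -13 45; 0 0 0 0 1 -15 45; 0 0 0 0 0 -15 45; 0 0 0 0 0 -8 45")

```text
time: 14.03
tool_pos: [0.5283, -0.11, 0.1413]
tcp_rot: [-2.385, -2.041, 0.001]
wrist_force: [1.5, -0.2, -1.1]
width: 0.638
```

```bash
python3 look.py w10; python3 p.py 498 68.5 138 -3.3 45 32
```

```text
14.03 [-0.001 -0.115 -0.089 -0.002  0.194  0.   ] [ 0.5283 -0.11    0.1413] [-0.25  0.09  1.99  0.    1.07 -0.1 ]
t 14.08 F [ 1.  -0.5 -0.1] w 0.639 pos [ 529.5 -110.3  142.8] rv [-2.387e+00 -2.042e+00 -2.000e-03]
0 -0 -0.016 29 -10 1 45; 0 -0 -0.016 29 -9 1 45; 0 -0 -0.016 29 -9 1 45; 0 -0 -0.017 29 -8 1 45; 0 -0.001 -0.016 29 -8 0 45; 0 -0 -0.017 29 -8 1 45
```

View pics/w10.png

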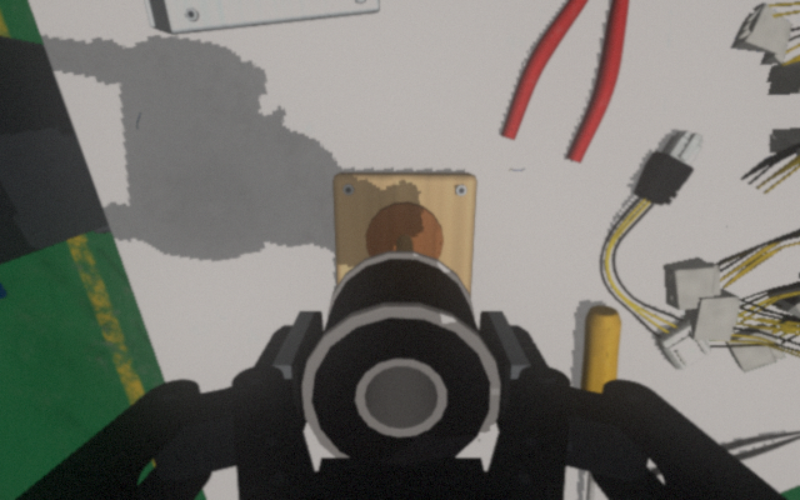

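The black spool is held clear of the dowel with its hole at (401,397), the same offset as yellow. I carry it to the black station.

Emit:
servo_tool(targets="0 0 -0.016 29 -10 0 45; 0 0 -0.016 29 -9 0 45; 0 0 -0.016 29 -9 0 45; 0 0 -0.017 29 -8 0 45; 0 0 -0.016 29 -8 0 45; 0 0 -0.017 22 -6 0 45; 0 0 0 8 -1 0 45; 0 0 0 0 0 0 45")

```text
time: 14.75
tool_pos: [0.4986, 0.0741, 0.1458]
tcp_rot: [2.281, 2.152, 0.008]
wrist_force: [-1.2, -0.3, -1.8]
width: 0.642
```

```bash
python3 p.py 498.8 67.3 125 -3.3 45 15
```

```text
t 14.75 F [-1.2 -0.3 -1.8] w 0.642 pos [498.6  74.1 145.8] rv [2.281 2.152 0.008]
0.004 0 -0 -3 0 10 45; 0.003 0 -0 -3.8 0.5 10.8 45
```

Emit:
servo_tool(targets="0.004 0 0 -3 0 11 45; 0.003 0 0 -3.5 0 11 45; 0 0 0 0 0 11 45; 0 0 0 0 0 6 45; 0 0 0 0 0 0 45; 0 0 0 0 0 0 45")

```text
time: 15.25
tool_pos: [0.4977, 0.0621, 0.1006]
tcp_rot: [-2.289, -2.151, 0.007]
wrist_force: [0.6, -0.2, -1.4]
width: 0.638
```

```bash
python3 p.py 498.8 67.3 95 -3.3 45 8
```

```text
t 15.25 F [ 0.6 -0.2 -1.4] w 0.638 pos [497.7  62.1 100.6] rv [-2.289 -2.151  0.007]
-0.003 0.003 -0.005 5.3 0.8 5.6 45
```

Emit:
servo_tool(targets="-0.003 0.003 -0.005 5 0.8 -1 45; 0 0 0 0 0 0 45; 0 0 0 0 0 0 45")

```text
time: 15.5
tool_pos: [0.4988, 0.0663, 0.101]
tcp_rot: [-2.285, -2.154, 0.002]
wrist_force: [-0.1, -0.0, -1.3]
width: 0.639
```

```bash
python3 p.py 498.8 67.3 42 -3.3 45 9
```

```text
t 15.5 F [-0.1 -0.  -1.3] w 0.639 pos [498.8  66.3 101. ] rv [-2.285e+00 -2.154e+00  2.000e-03]
-0 -0 -0 0 0 8 45; -0 -0 -0 0 0 8 45; -0 -0 -0 0 0 9 45; -0 -0 -0 0 0 8 45; -0.001 -0 -0 0 0 9 45; -0 -0 -0.001 1 -0 8 45; -0.001 -0 -0 0 -0 9 45
```

Emit:
servo_tool(targets="0 0 0 0 0 8 45; 0 0 0 0 0 8 45; 0 0 0 0 0 8 45; 0 0 0 0 0 8 45; 0 0 0 0.5 0 8 45; 0 0 0 0 0 8 45; 0 0 0 0 0 0 45; 0 0 0 0 0 0 45")

```text
time: 16.17
tool_pos: [0.4994, 0.0674, 0.0485]
tcp_rot: [-2.285, -2.156, -0.0]
wrist_force: [0.9, -0.1, -1.2]
width: 0.637
```

```bash
python3 p.py 498.8 67.3 34 -3.3 45 5
```

```text
t 16.17 F [ 0.9 -0.1 -1.2] w 0.637 pos [499.4  67.4  48.5] rv [-2.285 -2.156 -0.   ]
0 -0 -0 -0 -0 5 45; 0 -0 -0 -0.1 -0.3 4.7 45; 0 -0 -0 -0.1 -0.3 4.8 45
```

Emit:
servo_tool(targets="0 0 0 0 0 5 45; 0 0 0 0 -0.3 4.5 45; 0 0 0 0 -0.3 3 45; 0 0 0 0 0 0 45; 0 0 0 0 0 0 45")

```text
time: 16.58
tool_pos: [0.4997, 0.0676, 0.0357]
tcp_rot: [2.284, 2.156, 0.002]
wrist_force: [-0.6, -0.4, -0.6]
width: 0.641
```

Emit:
servo_tool(targets="0 0 0 0 0 3 45; 0 0 0 0 0 2 45")

```text
time: 16.75
tool_pos: [0.5002, 0.0676, 0.0351]
tcp_rot: [-2.285, -2.156, -0.0]
wrist_force: [-9.1, -0.5, 18.0]
width: 0.642
```

Contact at 18 N, 1 mm from the height I expected. I release and rise.

Emit:
servo_tool(targets="0 0 0 0 0 -1 45; 0 0 0 0 0 0 85; 0 0 0 0 0 0 85; 0 0 0 0 0 0 85; 0 0 0 0 0 0 85; 0 0 0 0 0 0 85")

```text
time: 17.25
tool_pos: [0.5029, 0.0679, 0.0386]
tcp_rot: [2.282, 2.154, 0.008]
wrist_force: [0.3, -0.5, -0.0]
width: 0.993
```

Emit:
servo_tool(targets="0.004 0 0 0 -1 -6 85; 0 0 0 0 -1 -15 85; 0 0 0 0 0 -22 85; 0 0 0 0 0 -25 85; 0 0 0 0 0 -20 85; 0 0 0 0 0 -10 85")

```text
time: 17.75
tool_pos: [0.4959, 0.0675, 0.1364]
tcp_rot: [-2.279, -2.151, 0.013]
wrist_force: [0.3, 0.8, 0.8]
width: 0.996
```

```bash
python3 look.py w11; python3 p.py 510.5 -234.8 130 -9 85 38
```

```text
17.75 [-0.001 -0.134 -0.105  0.001  0.245  0.   ] [0.4959 0.0675 0.1364] [0.08 0.02 2.06 0.   1.07 0.14]
t 17.8 F [ 1.1 -0.2  1.7] w 0.995 pos [497.2  67.6 137.9] rv [-2.281 -2.152  0.009]
-0.001 0 0.012 -38 4 1 85; -0.001 0 0.012 -38 4 1 85; -0.001 0 0.013 -37 5 1 85; -0.001 0 0.012 -37 5 1 85; -0.001 0 0.013 -37 6 1 85; -0.001 0 0.012 -38 6 1 85; -0.001 0 0.013 -37 7 1 85; -0.001 0.001 0.012 -37 7 1 85
```

View pics/w11.png

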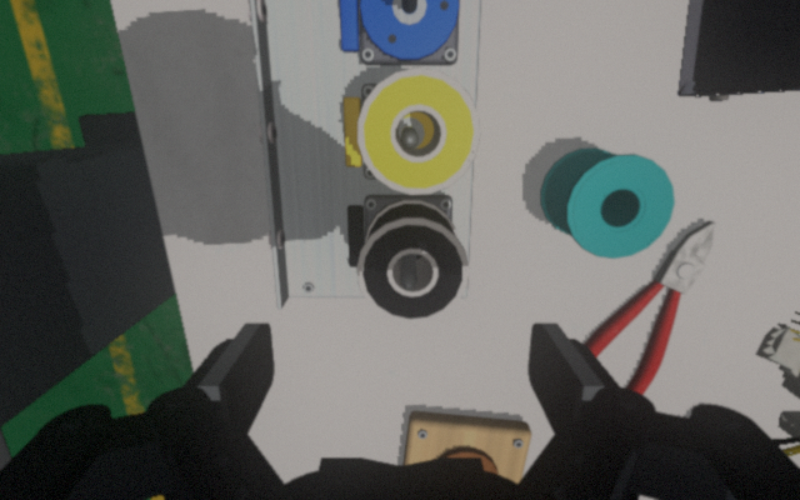

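Yellow (415,132) and black (412,272) are both seated over their spindles. Next is red at the rack, with a check view on arrival.

Emit:
servo_tool(targets="0 0 0.012 -38 4 0 85; 0 0 0.012 -38 4 0 85; 0 0 0.013 -37 5 0 85; 0 0 0.012 -37 5 0 85; 0 0 0.013 -37 6 0 85; 0 0 0.012 -38 6 0 85; 0 0 0.013 -37 7 0 85; 0 0 0.012 -34 7 0 85")

```text
time: 18.47
tool_pos: [0.512, -0.2347, 0.1342]
tcp_rot: [-2.372, -2.047, 0.003]
wrist_force: [0.6, -0.7, -0.5]
width: 0.995
```

Emit:
servo_tool(targets="0 0 0 0 0 0 85; 0 0 0 0 0 0 85")

```text
time: 18.63
tool_pos: [0.5112, -0.2418, 0.1322]
tcp_rot: [-2.38, -2.038, 0.006]
wrist_force: [0.7, -0.1, -0.8]
width: 0.994
```

```bash
python3 look.py w12; python3 p.py 510.5 -234.8 110 -9 85 15; python3 -c "
from fit import *
c=np.load('w12.npz'); m=mask(c['image'],'red'); cs,h=cv2.findContours(m,cv2.RETR_CCOMP,cv2.CHAIN_APPROX_NONE)
for i,q in enumerate(cs):
    if cv2.contourArea(q)>150: e=cv2.fitEllipse(q); print(h[0][i][3]>=0,np.round(e[0],1),np.round(e[1],1),np.round(onz(*rays(c,e[0],c['W'],c['e']),.075)*1000,1))
"
```

```text
18.63 [-0.054  0.035 -0.018 -0.028 -0.023 -0.014] [ 0.5112 -0.2418  0.1322] [-0.49  0.15  1.94 -0.    1.07 -0.33]
t 18.68 F [ 0.1 -0.1  0.1] w 0.991 pos [ 511.2 -241.6  132.2] rv [-2.379 -2.04   0.007]
-0.004 -0.001 0.002 3 -1 11 85; -0.005 -0 0.002 3.6 -0.6 11.2 85
False [321.5 232. ] [27.3 67.6] [[ 509.1 -249.    75. ]]
```

View pics/w12.png

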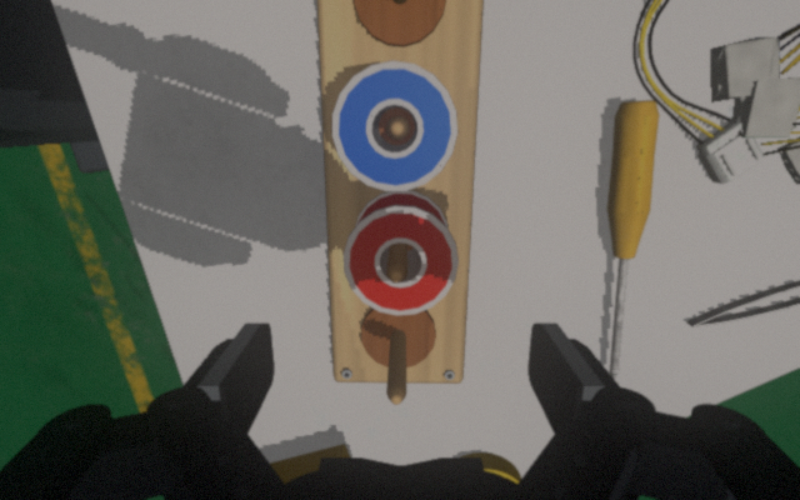

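The red spool (hole (401,262)) and the blue one (397,127) have not moved, and their neighbours' dowels are bare. I go down on red.

Emit:
servo_tool(targets="-0.004 0 0.002 3 -1 11 85; -0.005 0 0.002 3.6 -0.5 14 85; 0 0 0 0 0 15 85; 0 0 0 0 0 15 85; 0 0 0 0 0 10 85; 0 0 0 0 0 0 85; 0 0 0 0 0 0 85")

```text
time: 19.27
tool_pos: [0.5095, -0.2259, 0.0624]
tcp_rot: [-2.378, -2.045, -0.002]
wrist_force: [0.3, 0.0, 0.2]
width: 0.996
```

```bash
python3 p.py 510.5 -234.8 36 -9 85 12
```

```text
t 19.27 F [0.3 0.  0.2] w 0.996 pos [ 509.5 -225.9   62.4] rv [-2.378e+00 -2.045e+00 -2.000e-03]
-0.001 -0.001 0.002 -3 1 9 85; -0.001 -0.002 0.003 -3 1 9 85; -0.001 -0.001 0.002 -2.7 0.4 8.4 85
```

Emit:
servo_tool(targets="-0.001 0 0.002 -4 0.5 8 85; -0.001 -0.002 0.003 -3 0.5 9 85; 0 0 0.002 -2 0.3 8 85; 0 0 0 0 0 0 85; 0 0 0 0 0 0 85")

```text
time: 19.68
tool_pos: [0.5112, -0.2355, 0.0371]
tcp_rot: [2.387, 2.041, 0.004]
wrist_force: [0.2, -0.0, -0.6]
width: 0.997
```

```bash
python3 p.py 510.5 -234.8 36 -9 85 12
```

```text
t 19.68 F [ 0.2 -0.  -0.6] w 0.997 pos [ 511.2 -235.5   37.1] rv [2.387 2.041 0.004]
0.003 -0.001 0.001 0.6 -0.8 1.1 85
```

Emit:
servo_tool(targets="0.003 0 0 0.6 -0.8 1 85; 0 0 0 0 0 0 45; 0 0 0 0 0 0 45; 0 0 0 0 0 0 45; 0 0 0 0 0 0 45; 0 0 0 0 0 0 45; 0 0 0 0 0 0 45", newtons=40)

```text
time: 20.27
tool_pos: [0.5109, -0.2355, 0.037]
tcp_rot: [2.389, 2.041, 0.002]
wrist_force: [-0.3, 0.5, -1.3]
width: 0.643
```

Emit:
servo_tool(targets="0 0 0 0 0 -10 45; 0 0 0 0 0 -12 45; 0 0 0 0 0 -12 45; 0 0 0 0 0 -12 45; 0 0 0 0 1 -13 45; 0 0 0 0 1 -15 45; 0 0 0 0 0 -15 45; 0 0 0 0 0 -8 45")

```text
time: 20.93
tool_pos: [0.5112, -0.2349, 0.1426]
tcp_rot: [-2.386, -2.039, 0.0]
wrist_force: [1.2, -0.1, -1.0]
width: 0.64
```

```bash
python3 look.py w13; python3 p.py 509.5 259.4 145 -3.3 45 36
```

```text
20.93 [ 0.001 -0.113 -0.09  -0.001  0.189  0.003] [ 0.5112 -0.2349  0.1426] [-0.48  0.13  1.94  0.    1.08 -0.32]
t 20.98 F [ 0.8 -0.8  0.3] w 0.642 pos [ 512.3 -235.4  144.3] rv [2.388e+00 2.041e+00 2.000e-03]
0 -0 -0.007 35 -6 -0 45; 0 -0 -0.007 35 -5 -0 45; 0 -0 -0.007 35 -5 -0 45; 0 -0 -0.007 35 -5 -0 45; 0 -0 -0.007 35 -5 -0 45; 0 -0 -0.007 35 -5 -0 45; 0 -0 -0.007 35 -4 -0 45; 0 -0 -0.007 35 -4 -0 45
0 -0 -0.007 35 -4 -0 45; 0 -0 -0.007 35 -3 -0 45; 0 -0 -0.007 35 -3 -0 45; 0 -0 -0.007 35 -3 -0 45; 0 -0 -0.008 36 -3 -0 45; 0.001 -0.001 -0.007 35 -3 -0 45
```

View pics/w13.png

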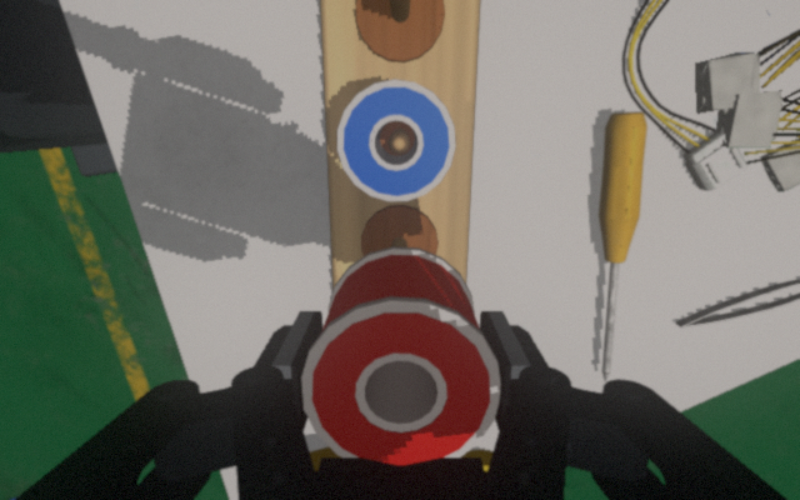

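Red is held with its hole at (401,392). I carry it to the red station.

Emit:
servo_tool(targets="0 0 -0.007 35 -6 0 45; 0 0 -0.007 35 -5 0 45; 0 0 -0.007 35 -5 0 45; 0 0 -0.007 35 -5 0 45; 0 0 -0.007 35 -5 0 45; 0 0 -0.007 35 -5 0 45; 0 0 -0.007 35 -4 0 45; 0 0 -0.007 35 -4 0 45")

```text
time: 21.65
tool_pos: [0.5131, 0.0493, 0.1486]
tcp_rot: [2.333, 2.086, 0.008]
wrist_force: [1.1, -0.5, -1.9]
width: 0.639
```

```bash
python3 held.py w13 401 392 -38; python3 p.py 509.5 258 145 -3.3 45 36
```

```text
tool xy mm [[  1.1  -1.  -38. ]]
t 21.65 F [ 1.1 -0.5 -1.9] w 0.639 pos [513.1  49.3 148.6] rv [2.333 2.086 0.008]
0.002 0.001 -0.009 34 -4 0 45; 0.002 0.001 -0.009 35 -4 0 45; 0.002 0.001 -0.009 35 -4 1 45; 0.002 0.001 -0.009 34 -4 1 45; 0.002 0.001 -0.009 35 -3 0 45; 0.002 0 -0.009 35 -3 1 45
```

Emit:
servo_tool(targets="0.002 0.001 -0.009 34 -4 0 45; 0.002 0 -0.009 35 -4 0 45; 0.002 0 -0.009 35 -4 1 45; 0.002 0 -0.009 34 -4 1 45; 0 0 -0.009 33 -3 0 45; 0 0 -0.009 20 -2 0 45; 0 0 0 8 0 0 45; 0 0 0 0 0 0 45")

```text
time: 22.32
tool_pos: [0.5054, 0.2664, 0.1463]
tcp_rot: [2.27, 2.165, 0.004]
wrist_force: [-0.0, -0.9, -1.5]
width: 0.643
```

```bash
python3 p.py 509.8 259.6 125 -3.3 45 15
```

```text
t 22.32 F [-0.  -0.9 -1.5] w 0.643 pos [505.4 266.4 146.3] rv [2.27  2.165 0.004]
0.003 0.001 0.005 -3 2 11 45; 0.002 0 0.005 -3.5 2.7 10.3 45
```

Emit:
servo_tool(targets="0.003 0 0.005 -3 2 11 45; 0.002 0 0.005 -2.5 2.5 11 45; 0 0 0 0 0 8 45; 0 0 0 0 0 5 45; 0 0 0 0 0 0 45; 0 0 0 0 0 0 45")

```text
time: 22.82
tool_pos: [0.5092, 0.2534, 0.1054]
tcp_rot: [2.29, 2.149, -0.011]
wrist_force: [-0.9, -0.0, -1.3]
width: 0.642
```

```bash
python3 p.py 509.8 259.6 103 -3.3 45 15
```

```text
t 22.82 F [-0.9 -0.  -1.3] w 0.642 pos [509.2 253.4 105.4] rv [ 2.29   2.149 -0.011]
-0.004 0.006 -0.006 6.2 0.3 2.4 45
```

Emit:
servo_tool(targets="-0.003 0.006 -0.006 6 0.3 0 45; 0 0 0 0 0 0 45; 0 0 0 0 0 0 45")

```text
time: 23.07
tool_pos: [0.51, 0.2584, 0.1051]
tcp_rot: [-2.285, -2.154, 0.001]
wrist_force: [-0.2, -0.4, -1.9]
width: 0.645
```

```bash
python3 p.py 509.8 259.6 45 -3.3 45 9
```

```text
t 23.07 F [-0.2 -0.4 -1.9] w 0.645 pos [510.  258.4 105.1] rv [-2.285e+00 -2.154e+00  1.000e-03]
-0 -0 -0 0 -0 9 45; -0 -0 -0 0 -0 9 45; -0 -0 -0 0 -0 8 45; -0 -0 -0 0 -0 9 45; -0 -0 -0.001 0 -0 8 45; -0.001 -0 -0 1 -0 9 45; -0 -0.001 -0.001 0.1 -0.2 8.1 45
```

Emit:
servo_tool(targets="0 0 0 0 0 8 45; 0 0 0 0.5 0 8 45; 0 0 0 0 0 8 45; 0 0 0 0.5 0 9 45; 0 0 0 0 0 9 45; 0 0 0 0 0 9 45; 0 0 0 0 0 0 45; 0 0 0 0 0 0 45")

```text
time: 23.73
tool_pos: [0.5101, 0.2603, 0.0488]
tcp_rot: [-2.284, -2.155, -0.0]
wrist_force: [1.1, 0.4, -1.8]
width: 0.642
```

```bash
python3 p.py 509.8 259.6 36 -3.3 45 5
```

```text
t 23.73 F [ 1.1  0.4 -1.8] w 0.642 pos [510.1 260.3  48.8] rv [-2.284 -2.155 -0.   ]
-0 -0 -0 -0 -0 4 45; -0 -0 -0 -0.4 -0.1 4.4 45; -0.001 -0.001 -0 -0.4 -0.2 4.4 45
```

Emit:
servo_tool(targets="0 0 0 0 0 4.5 45; 0 0 0 -0.4 0 4.5 45; 0 0 0 0 0 3.5 45; 0 0 0 0 0 0 45; 0 0 0 0 0 0 45")

```text
time: 24.15
tool_pos: [0.5109, 0.2603, 0.0361]
tcp_rot: [-2.284, -2.156, -0.002]
wrist_force: [-0.6, -0.3, -2.1]
width: 0.638
```

Emit:
servo_tool(targets="0 0 0 0 0 3 45; 0 0 0 0 0 2 45")

```text
time: 24.32
tool_pos: [0.5114, 0.2607, 0.0355]
tcp_rot: [-2.284, -2.155, -0.002]
wrist_force: [-7.1, -3.2, 13.6]
width: 0.639
```

Contact at 14 N at the expected height, so red is on its turntable. I release and rise.

Emit:
servo_tool(targets="0 0 0 0 0 -0.5 45; 0 0 0 0 0 0 85; 0 0 0 0 0 0 85; 0 0 0 0 0 0 85; 0 0 0 0 0 0 85; 0 0 0 0 0 0 85")

```text
time: 24.82
tool_pos: [0.514, 0.2618, 0.0388]
tcp_rot: [2.284, 2.155, 0.012]
wrist_force: [-0.0, -0.3, 0.3]
width: 0.998
```

Emit:
servo_tool(targets="0.004 0 0 0 -1 -6 85; 0 0 0 0 -1 -15 85; 0 0 0 0 0 -22 85; 0 0 0 0 0 -25 85; 0 0 0 0 0 -20 85; 0 0 0 0 0 -10 85")

```text
time: 25.32
tool_pos: [0.5076, 0.2598, 0.1362]
tcp_rot: [-2.28, -2.152, 0.011]
wrist_force: [0.4, -0.3, 0.8]
width: 0.996
```

```bash
python3 look.py w14; python3 p.py 517.5 -172.7 135 -9 85 38
```

```text
25.32 [-0.003 -0.124 -0.102  0.     0.226 -0.002] [0.5076 0.2598 0.1362] [0.43 0.15 1.92 0.   1.08 0.48]
t 25.37 F [0.7 0.5 1.8] w 0.997 pos [508.9 260.3 138. ] rv [-2.281 -2.152  0.006]
-0.001 -0 0.008 -36 3 0 85; -0.001 -0 0.008 -36 3 0 85; -0 -0 0.008 -36 3 0 85; -0.001 -0 0.008 -36 4 0 85; -0 -0 0.008 -36 4 0 85; -0.001 -0 0.008 -36 4 0 85; -0 -0 0.008 -36 5 0 85; -0.001 -0 0.009 -36 5 1 85
-0 -0 0.008 -35 5 0 85; -0.001 -0 0.009 -36 5 1 85; -0 -0 0.008 -35 6 0 85; -0.001 -0 0.009 -36 6 1 85
```

View pics/w14.png

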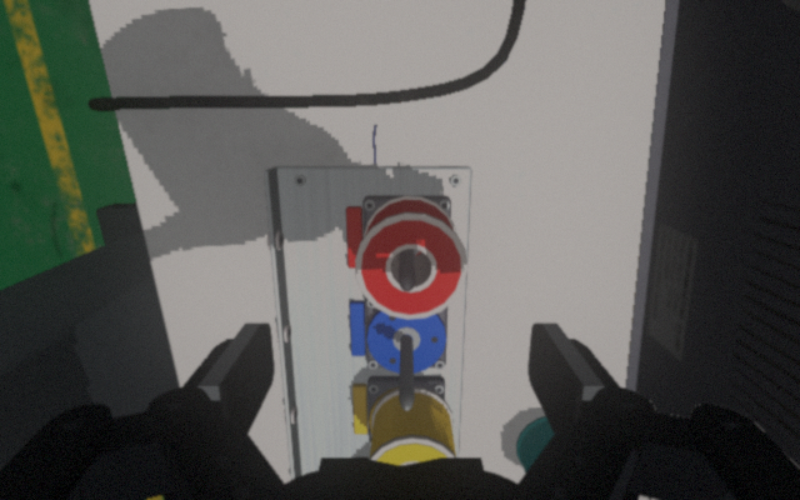

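Red is seated over its spindle at (411,268), and the blue station is free between red and yellow with its hub at (408,340). Blue is the last one.

Emit:
servo_tool(targets="0 0 0.008 -36 3 0 85; 0 0 0.008 -36 3 0 85; 0 0 0.008 -36 3 0 85; 0 0 0.008 -36 4 0 85; 0 0 0.008 -36 4 0 85; 0 0 0.008 -36 4 0 85; 0 0 0.008 -36 5 0 85; 0 0 0.009 -36 5 0 85")

```text
time: 26.03
tool_pos: [0.5152, -0.0319, 0.1346]
tcp_rot: [-2.337, -2.088, -0.001]
wrist_force: [1.0, 0.2, 0.7]
width: 0.991
```

```bash
python3 p.py 517.5 -172.7 135 -9 85 38
```

```text
t 26.03 F [1.  0.2 0.7] w 0.991 pos [515.2 -31.9 134.6] rv [-2.337e+00 -2.088e+00 -1.000e-03]
-0.001 -0.001 0.011 -35 4 -0 85; -0.001 -0.002 0.011 -35 5 -0 85; -0.002 -0.001 0.011 -35 5 -0 85; -0.001 -0.002 0.012 -34 6 -1 85
```

Emit:
servo_tool(targets="0 0 0.011 -35 4 0 85; 0 -0.002 0.011 -35 5 0 85; 0 0 0.011 -33 5 0 85; 0 -0.002 0.012 -20 4 0 85; 0 0 0 -6 0 0 85; 0 0 0 0 0 0 85; 0 0 0 0 0 0 85")

```text
time: 26.62
tool_pos: [0.5115, -0.1748, 0.1279]
tcp_rot: [-2.393, -2.02, 0.011]
wrist_force: [0.3, 0.2, 0.1]
width: 0.996
```

```bash
python3 p.py 517.5 -172.7 110 -9 85 15; python3 look.py w15
```

```text
t 26.62 F [0.3 0.2 0.1] w 0.996 pos [ 511.5 -174.8  127.9] rv [-2.393 -2.02   0.011]
-0.006 -0.001 -0.006 2 3 9 85; -0.006 -0 -0.006 1 2.7 8.8 85
26.62 [-0.008  0.008  0.01   0.004  0.001  0.   ] [ 0.5115 -0.1748  0.1279] [-0.37  0.11  1.99 -0.    1.06 -0.21]
```

View pics/w15.png

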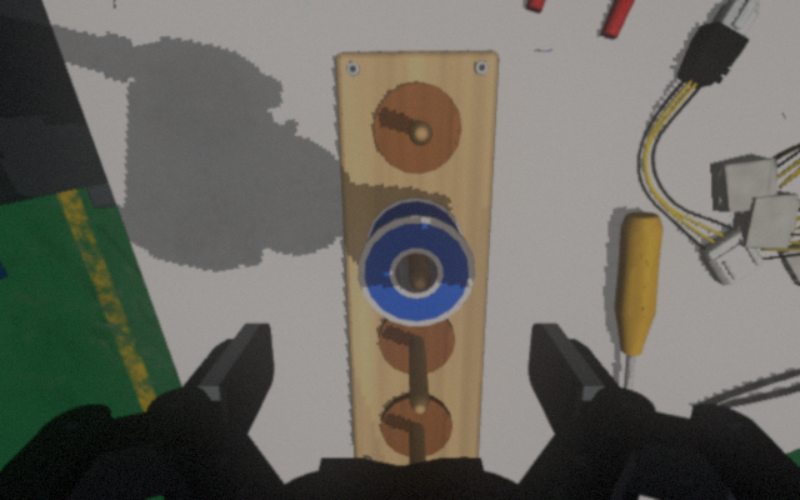

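Only blue is left on the rack, with its hole at (417,272). I correct the position and go down.

Emit:
servo_tool(targets="-0.006 0 -0.006 2 3 9 85; -0.006 0 -0.006 1 2.7 12 85; 0 0 0 0 0 14 85; 0 0 0 0 0 14 85; 0 0 0 0 0 10 85; 0 0 0 0 0 0 85; 0 0 0 0 0 0 85")

```text
time: 27.25
tool_pos: [0.5188, -0.1618, 0.0636]
tcp_rot: [-2.372, -2.057, -0.006]
wrist_force: [0.0, 0.1, -0.6]
width: 0.996
```

```bash
python3 p.py 517.5 -172.7 36 -9 85 12
```

```text
t 27.25 F [ 0.   0.1 -0.6] w 0.996 pos [ 518.8 -161.8   63.6] rv [-2.372 -2.057 -0.006]
0 -0.001 0.005 -4 0 9 85; 0.001 -0.002 0.005 -4 0 9 85; 0 -0.001 0.005 -3 0.2 9.6 85
```

Emit:
servo_tool(targets="0 0 0.005 -6 0 0 85; 0 -0.002 0.005 -4 0 5 85; 0 0 0.003 0 0 8 85; 0 0 0 0 0 8 85; 0 0 0 0 0 0 85; 0 0 0 0 0 0 85")

```text
time: 27.75
tool_pos: [0.5193, -0.1726, 0.0427]
tcp_rot: [2.384, 2.041, 0.007]
wrist_force: [0.4, 0.6, -0.0]
width: 0.996
```

```bash
python3 p.py 517.5 -172.7 36 -9 85 12
```

```text
t 27.75 F [ 0.4  0.6 -0. ] w 0.996 pos [ 519.3 -172.6   42.7] rv [2.384 2.041 0.007]
0.005 -0.001 0.002 -0.4 -1.8 6.7 85
```

Emit:
servo_tool(targets="0.005 0 0 0 -1.8 6.5 85; 0 0 0 0 0 0 85; 0 0 0 0 0 0 45; 0 0 0 0 0 0 45; 0 0 0 0 0 0 45; 0 0 0 0 0 0 45; 0 0 0 0 0 0 45; 0 0 0 0 0 0 45", newtons=40)

```text
time: 28.42
tool_pos: [0.5175, -0.1726, 0.036]
tcp_rot: [-2.387, -2.042, -0.001]
wrist_force: [0.4, 0.3, -1.9]
width: 0.633
```

Emit:
servo_tool(targets="0 0 0 0 0 -10 45; 0 0 0 0 0 -12 45; 0 0 0 0 0 -12 45; 0 0 0 0 0 -12 45; 0 0 0 0 1 -13 45; 0 0 0 0 1 -15 45; 0 0 0 0 0 -15 45; 0 0 0 0 0 -8 45")

```text
time: 29.08
tool_pos: [0.518, -0.1723, 0.142]
tcp_rot: [-2.385, -2.041, 0.0]
wrist_force: [0.5, 1.2, -1.2]
width: 0.641
```

```bash
python3 look.py w16; python3 p.py 506.2 195.5 145 -3.3 45 36
```

```text
29.08 [ 0.001 -0.12  -0.09  -0.     0.196 -0.   ] [ 0.518  -0.1723  0.142 ] [-0.37  0.1   1.97  0.    1.08 -0.21]
t 29.13 F [ 1.5 -1.1 -0. ] w 0.639 pos [ 519.2 -172.7  143.7] rv [2.387e+00 2.042e+00 2.000e-03]
0 -0 -0.009 33 -6 -0 45; 0 -0 -0.009 33 -6 -0 45; 0 -0 -0.009 33 -6 -0 45; 0 -0 -0.009 33 -5 -0 45; 0 -0 -0.009 33 -5 -0 45; 0 -0 -0.009 33 -5 -0 45; 0 -0 -0.009 33 -5 -0 45; 0 -0 -0.009 33 -4 -0 45
0 -0 -0.009 33 -4 -0 45; 0.001 -0 -0.008 34 -4 -1 45; 0 -0.001 -0.009 33 -3 -0 45
```

View pics/w16.png

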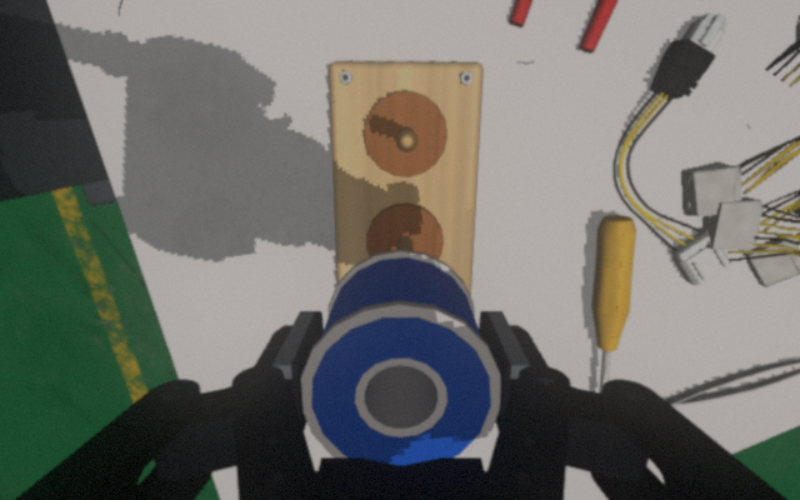

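Blue is held with its hole at (401,397), the usual offset. I carry it over.

Emit:
servo_tool(targets="0 0 -0.009 33 -6 0 45; 0 0 -0.009 33 -6 0 45; 0 0 -0.009 33 -6 0 45; 0 0 -0.009 33 -5 0 45; 0 0 -0.009 33 -5 0 45; 0 0 -0.009 33 -5 0 45; 0 0 -0.009 33 -5 0 45; 0 0 -0.009 33 -4 0 45")

```text
time: 29.8
tool_pos: [0.5115, 0.0967, 0.1481]
tcp_rot: [2.315, 2.109, 0.006]
wrist_force: [0.8, -0.3, -2.5]
width: 0.636
```

```bash
python3 p.py 506.2 195.5 145 -3.3 45 36
```

```text
t 29.8 F [ 0.8 -0.3 -2.5] w 0.636 pos [511.5  96.7 148.1] rv [2.315 2.109 0.006]
0.003 0.001 -0.012 33 -5 1 45; 0.004 0.002 -0.012 32 -4 1 45; 0.003 0.001 -0.011 33 -4 1 45
```

Emit:
servo_tool(targets="0.003 0 -0.012 32 -5 1 45; 0.003 0 -0.012 28 -4 1 45; 0.003 0 -0.011 18 -3 0 45; 0 0 0 6 0 0 45; 0 0 0 0 0 0 45; 0 0 0 0 0 0 45")

```text
time: 30.3
tool_pos: [0.5028, 0.1917, 0.1458]
tcp_rot: [2.272, 2.167, -0.004]
wrist_force: [0.5, 0.4, -2.3]
width: 0.635
```

```bash
python3 p.py 506.2 195.5 125 -3.3 45 15
```

```text
t 30.3 F [ 0.5  0.4 -2.3] w 0.635 pos [502.8 191.7 145.8] rv [ 2.272  2.167 -0.004]
-0 0.001 0.005 2 2 10 45; -0 0.002 0.005 2 1.2 10.8 45
```

Emit:
servo_tool(targets="0 0 0.005 3 2 10 45; 0 0.002 0.005 3 1 10 45; 0 0 0 0 0 9 45; 0 0 0 0 0 7 45; 0 0 0 0 0 0 45; 0 0 0 0 0 0 45")

```text
time: 30.8
tool_pos: [0.5061, 0.1923, 0.1044]
tcp_rot: [2.292, 2.148, -0.007]
wrist_force: [0.6, 0.7, -1.6]
width: 0.636
```

```bash
python3 p.py 506.2 195.5 103 -3.3 45 15
```

```text
t 30.8 F [ 0.6  0.7 -1.6] w 0.636 pos [506.1 192.3 104.4] rv [ 2.292  2.148 -0.007]
-0.003 0.003 -0.008 3.2 -0.1 1.4 45
```

Emit:
servo_tool(targets="-0.003 0.003 -0.008 3.5 0 0 45; 0 0 0 0 0 0 45; 0 0 0 0 0 0 45")

```text
time: 31.05
tool_pos: [0.5061, 0.1952, 0.1037]
tcp_rot: [-2.285, -2.156, 0.002]
wrist_force: [0.7, 0.2, -2.1]
width: 0.638
```

```bash
python3 p.py 506.2 195.5 45 -3.3 45 9
```

```text
t 31.05 F [ 0.7  0.2 -2.1] w 0.638 pos [506.1 195.2 103.7] rv [-2.285e+00 -2.156e+00  2.000e-03]
-0 0 -0 0 0 8 45; -0 0 -0 0 0 8 45; -0 0 -0 0 0 9 45; -0 0 -0 0 0 8 45; -0 0 -0 0 0 9 45; -0 0 -0 0 0 8 45; -0.001 0.001 -0 0.4 0.1 8.7 45
```

Emit:
servo_tool(targets="0 0 0 0 0 8 45; 0 0 0 0 0 8 45; 0 0 0 0 0 8 45; 0 0 0 0 0 9 45; 0 0 0 0 0 9 45; 0 0 0 0 0 8.5 45; 0 0 0 0 0 0 45; 0 0 0 0 0 0 45")

```text
time: 31.72
tool_pos: [0.5063, 0.1956, 0.0481]
tcp_rot: [2.283, 2.157, -0.0]
wrist_force: [0.5, 0.7, -1.6]
width: 0.638
```

```bash
python3 p.py 506.2 195.5 35 -3.3 45 5
```

```text
t 31.72 F [ 0.5  0.7 -1.6] w 0.638 pos [506.3 195.6  48.1] rv [ 2.283  2.157 -0.   ]
0 0 0 -0 -0 4 45; 0 0 0 -0.1 -0 4.5 45; 0 0 0.001 -0 -0.1 4.6 45
```

Emit:
servo_tool(targets="0 0 0 0 0 4.5 45; 0 0 0 0 0 4.5 45; 0 0 0 0 0 3.5 45; 0 0 0 0 0 0 45; 0 0 0 0 0 0 45")

```text
time: 32.13
tool_pos: [0.5072, 0.1959, 0.0351]
tcp_rot: [2.283, 2.157, 0.002]
wrist_force: [0.4, -0.4, -1.3]
width: 0.634
```

Emit:
servo_tool(targets="0 0 0 0 0 3 45; 0 0 0 0 0 2 45")

```text
time: 32.3
tool_pos: [0.5077, 0.1962, 0.0345]
tcp_rot: [2.283, 2.157, 0.001]
wrist_force: [-6.7, -2.6, 14.0]
width: 0.638
```

Contact at 14 N at the expected height. I release, rise, and move off for a last look.

Emit:
servo_tool(targets="0 0 0 0 0 -0.5 45; 0 0 0 0 0 0 85; 0 0 0 0 0 0 85; 0 0 0 0 0 0 85; 0 0 0 0 0 0 85; 0 0 0 0 0 0 85")

```text
time: 32.8
tool_pos: [0.5104, 0.1971, 0.0379]
tcp_rot: [2.281, 2.155, 0.01]
wrist_force: [-0.2, -1.3, -0.7]
width: 0.995
```

Emit:
servo_tool(targets="0.004 0 0 0 -1 -6 85; 0 0 0 0 -1 -15 85; 0 0 0 0 0 -22 85; 0 0 0 0 0 -25 85; 0 0 0 0 0 -25 85; 0 0 0 0 0 -25 85; 0 0 0 0 0 -25 85; 0 0 0 0 0 -15 85")

```text
time: 33.47
tool_pos: [0.5026, 0.1952, 0.1974]
tcp_rot: [-2.278, -2.152, 0.018]
wrist_force: [0.2, 0.2, -0.3]
width: 0.996
```

Emit:
servo_tool(targets="0 0 0 -20 0 -20 85; 0 0 0 -35 0 0 85; 0 0 0 -35 0 0 85; 0 0 0 -35 0 0 85; 0 0 0 -20 0 0 85; 0 0 0 0 0 0 85; 0 0 0 0 0 0 85")

```text
time: 34.05
tool_pos: [0.4984, 0.0474, 0.2295]
tcp_rot: [2.279, 2.162, 0.004]
wrist_force: [0.5, -0.1, 0.6]
width: 0.995
```

```bash
python3 look.py w17; python3 -c "
from h import *
for n in ['scene','top']:
    c=read_camera(n); np.savez(n+'2.npz',**c); 
t=np.load('top2.npz')['image'];s=np.load('scene2.npz')['image']
save('c2',np.vstack([cv2.resize(s[170:290,180:440],(780,300)) if 0 else cv2.resize(s[180:280,180:440],(780,300)),cv2.resize(t[140:240,200:460],(780,300))]))"
```

```text
34.05 [-0.032 -0.013  0.003 -0.012  0.007 -0.011] [0.4984 0.0474 0.2295] [ 0.04 -0.07  1.97  0.    1.24  0.1 ]
```

View pics/w17.png

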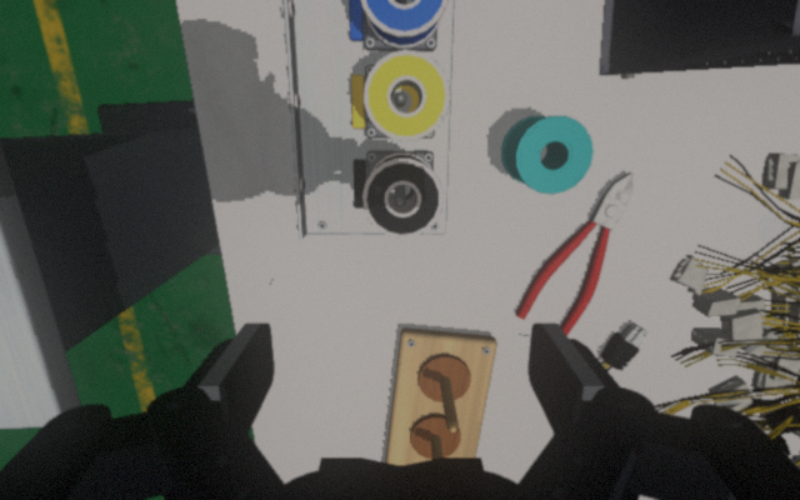

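View pics/c2.png

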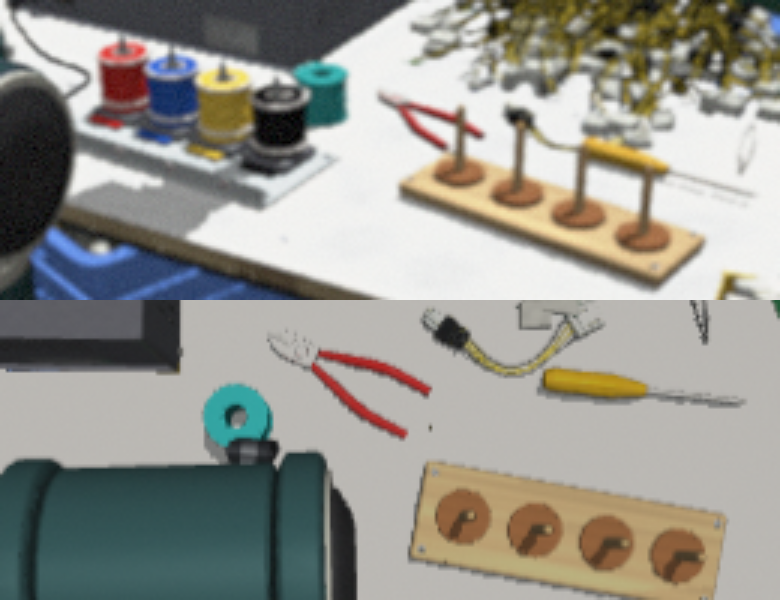

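The scene view shows all four spools upright at one level, with the spindle tips protruding, in the rail's order: red (122,75), blue (172,85), yellow (223,95), black (280,115). The rack is empty. A quick pixel check on the tools, then I hand in.

```bash
python3 -c "
from h import *
a=np.load('top0.npz')['image'];b=np.load('top2.npz')['image']
for n,(x0,x1,y0,y1,lo,hi) in dict(cutter=(285,350,145,190,(0,120,80),(8,255,255)),driver=(375,455,155,180,(15,120,80),(30,255,255))).items():
    for i in (a,b):
        m=cv2.moments(cv2.inRange(cv2.cvtColor(i[y0:y1,x0:x1],cv2.COLOR_RGB2HSV),lo,hi),True); print(n,round(m['m10']/m['m00'],2),round(m['m01']/m['m00'],2),m['m00'])
from workcell import finish_job
print(finish_job())"
```

```text
cutter 36.79 23.49 217.0
cutter 36.79 23.49 217.0
driver 20.81 11.97 240.0
driver 20.81 11.97 240.0
the job is handed in; nothing more can be done
None
```

All four spools are off the rack and over their matching spindles: red, blue, yellow and black, in the rail's order. I moved them in the order yellow, black, red, blue and handed the job in at about 34 s of the 93 s allowed.

- **Seating:** each spool stopped on its turntable with a clear upward force, at about the height I expected. Yellow was pressed hardest, at 33 N; the others took 14–18 N. The last scene picture shows all four upright and level with the spindle tips showing, the rack empty and the gripper clear.
- **Left alone:** the side cutter and the screwdriver gave the same positions in the top view before and after, and I never approached the turquoise spool.
- **Checks that failed or disagreed:** two colour fits failed. One was the black disc's outline, where I used its hub instead; that agreed with the row spacing to about 1 mm. The other was the shadowed hole of the blue spool, where I used its outline. The arm also ended up to about 14 mm off position after some faster moves, and I corrected that each time before gripping or lowering.

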